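# Pack the diamond core bits back into their case

### The arm

A 6-joint arm with a two-finger parallel gripper is mounted at the origin on the work surface. World frame = base frame: x ahead of the robot, y to its left, z up, the work surface at z = 0. Lengths are in mm, angles in rad, forces in N, time in s.
With the tool pointing down it reaches from about 275 to 975 mm from the base axis. Payload 8.4 kg.
Tool frame: the origin (TCP) lies midway between the tips of the shut fingers; the grasp point (between the pads) lies 19 mm behind it (arm.grip_depth is the z of the grasp point in the tool frame, in mm); z points along the fingers, y is the direction in which the jaws open and shut (so a half turn about z gives the same grasp; the last joint's range is limited). The gripper opens to 92 mm and grips with 3 to 60 N. Pads are 20 mm wide; open, the fingers measure 128 mm over their backs; the gripper's body (75 mm by 189 mm) begins 69 mm behind the grasp point.
Start: joints at [-1.331, 0.353, 1.633, -0, 1.155, -0.002], TCP at [149.655, -606.821, 214.583] pointing down, gripper open.
Joint ranges: [-2.63, 2.63], [-0.92, 2.1], [0.06, 2.66], [-1.3, 4.44], [0, 2.69], [-3.02, 3.02]. Speed limits (rad/s): [2.22, 2.22, 2.79, 3.14, 3.14, 3.14].

### API

Orientations are given as a rotation vector (axis times angle).
In Python, from bench import monitor, optics, workorder, arm gives the robot as it stands. The module is installed in compiled form; this text tells all that it offers.
- The arm moves only by the tool arm_command, never from a script. Its argument "targets" is a list of rows, each an object of numbers: "x", "y", "z": the shift along the tool's x, y, z in m; "ax", "ay", "az": the turn, a rotation vector about the tool's x, y, z in degrees; "grip": the closure, from 0 (fully open) to 1 (shut). A call has 1 to 8 rows; each row shifts and turns the pose as measured when the row begins, along the tool's axes as they then stand; what a row does not reach is not made up. A row lasts 1/12 s, in which the tool goes at most 41.7 mm and 7.16 degrees, less where a joint would pass 70% of its speed; a pose out of reach is approached as far as the arm can. A call is refused whole if a number of a shift passes 0.0417 or a number of a turn 7.16, either way. A call with a gripper value outside its range is refused whole. The fingers move at their own pace and stop on an object; "squeeze" is the grip in N (left out, the last holds). Time passes only in rows, so rows that do not move let the fingers close. It gives the time, the measured TCP pose, the force and the opening at its end, in the units of the state.
- monitor.get_obs(): the state, without advancing time (a new reading comes with each control period).
- optics.read_camera(name): name is "scene" or "top"; returns the picture (480x640x3 uint8, red, green, blue); there is no depth.
- optics.camera_info(name): a dict with "vfov" (degrees; the focal length in pixels is half the picture's height over the tangent of half this angle, whatever the lens; pixels are square), "cx", "cy" (the principal point, pixels), "dist" ([k1, k2, p1, p2, k3] as OpenCV has them; the pictures are not rectified), "origin" and "rotation" of the camera in the world. Camera axes: x right, y down, z forward; pixel columns grow to the right and rows downward; lengths in mm; the calibration is good to about 2 mm. A picture is of the moment at which its call begins. camera_info takes no time and is no camera call.
- workorder.finish_job(): hands the job in, once; it reports no verdict.
The state is a dict: "t": time; "q": joint angles; "joint_vel": joint speeds; "tau": joint torques, N m; "tool_pos": TCP position; "eef_rot": TCP orientation; "wrist_force": force on the tool from outside, world axes, zero at the start; "wrist_torque": the same for the moment, N m; "opening": opening from 0.0 (shut) to 1.0 (fully open).
Only numpy, scipy, OpenCV 4.12 (cv2) and the standard library are available. Lean on these libraries where they do the work, as an engineer would, in place of code of your own. Each camera call takes 0.05 s, during which the arm holds its last target.

### The job

The tile holes are drilled: put the four diamond core bits back into their open case, each standing crown down, hub up, on the floor of the foam pocket cut for its size (smallest bit in the smallest pocket, and so on up). Set them down, do not drop them, and leave the hole saw and the pipe reducer where they stand on the bench.

Things in the scene. Friction and masses are not known exactly. Their poses are not given: they have to be found in the camera images.
- bit_xl: the largest diamond core bit, loose, standing crown down: a steel cup 66 mm in diameter, 40 mm high, darker at its lower rim; on top a round central hub 22 mm in diameter, 28 mm high, with a dark threaded bore; 68 mm high in all, some 300 g. Origin: centre of the underside, z up along the axis.
- bit_l: the second largest diamond core bit, loose, standing crown down: a steel cup 53 mm in diameter, 40 mm high, darker at its lower rim; on top a round central hub 22 mm in diameter, 28 mm high, with a dark threaded bore; 68 mm high in all, some 220 g. Origin: centre of the underside, z up along the axis.
- bit_m: the second smallest diamond core bit, loose, standing crown down: a steel cup 40 mm in diameter, 40 mm high, darker at its lower rim; on top a round central hub 22 mm in diameter, 28 mm high, with a dark threaded bore; 68 mm high in all, some 160 g. Origin: centre of the underside, z up along the axis.
- bit_s: the smallest diamond core bit, loose, standing crown down: a steel cup 27 mm in diameter, 40 mm high, darker at its lower rim; on top a round central hub 22 mm in diameter, 28 mm high, with a dark threaded bore; 68 mm high in all, some 100 g. Origin: centre of the underside, z up along the axis.
- pocket_xl: grey foam block 98 x 98 mm, 30 mm high, with the largest round pocket (82 mm wide, 22 mm deep, black floor), for the 66 mm bit. Fixed, one of four set 2 x 2 in any order in an open black case 210 mm square with walls 46 mm high over the bench, lid folded flat to its far side. Origin: centre of the block's underside, 5 mm above the bench; pocket floor at z 8 mm, mouth at 30 mm; x towards the lid.
- pocket_l: grey foam block 98 x 98 mm, 30 mm high, with the second largest round pocket (69 mm wide, 22 mm deep, black floor), for the 53 mm bit. Fixed, one of four set 2 x 2 in any order in an open black case 210 mm square with walls 46 mm high over the bench, lid folded flat to its far side. Origin: centre of the block's underside, 5 mm above the bench; pocket floor at z 8 mm, mouth at 30 mm; x towards the lid.
- pocket_m: grey foam block 98 x 98 mm, 30 mm high, with the second smallest round pocket (56 mm wide, 22 mm deep, black floor), for the 40 mm bit. Fixed, one of four set 2 x 2 in any order in an open black case 210 mm square with walls 46 mm high over the bench, lid folded flat to its far side. Origin: centre of the block's underside, 5 mm above the bench; pocket floor at z 8 mm, mouth at 30 mm; x towards the lid.
- pocket_s: grey foam block 98 x 98 mm, 30 mm high, with the smallest round pocket (43 mm wide, 22 mm deep, black floor), for the 27 mm bit. Fixed, one of four set 2 x 2 in any order in an open black case 210 mm square with walls 46 mm high over the bench, lid folded flat to its far side. Origin: centre of the block's underside, 5 mm above the bench; pocket floor at z 8 mm, mouth at 30 mm; x towards the lid.
- hole_saw: a toothed hole saw for wood, loose, standing teeth down: a steel cup 54 mm in diameter and 42 mm high with a flat top, no hub, only a dark central hole and two small pin holes. Does not belong in the case. Origin at the centre of its underside, z up.
- reducer: a galvanised pipe reducer, loose, standing wide end down: 66 mm in diameter at the foot, tapering to a 42 mm collar with a wide (29 mm) dark bore on top, 62 mm high. Does not belong in the case. Origin at the centre of its underside, z up.

How it is judged (in metres and radians):
At the end, for the whole second after the job is handed in: Each core bit stands at rest, upright within 0.12 rad, in the pocket of its own size: axis within 12 mm of the pocket's centre, underside within 5 mm of its floor. The hole saw and the pipe reducer are within 30 mm of where they stood and not tipped over (horizontal distance between bit_xl and pocket_xl below 0.012 m and z of bit_xl in the frame of pocket_xl below 0.013 m and angle between each of bit_xl, bit_l, bit_m, bit_s's own z axis and vertical below 0.12 rad and linear speed of each of bit_xl, bit_l, bit_m, bit_s below 0.02 m/s and horizontal distance between bit_l and pocket_l below 0.012 m and z of bit_l in the frame of pocket_l below 0.013 m and horizontal distance between bit_m and pocket_m below 0.012 m and z of bit_m in the frame of pocket_m below 0.013 m and horizontal distance between bit_s and pocket_s below 0.012 m and z of bit_s in the frame of pocket_s below 0.013 m and not (distance of any of hole_saw, reducer from where it was at the start of the episode above 0.03 m or angle between any of hole_saw, reducer's own z axis and vertical above 0.5 rad)); the robot touches nothing.
It fails at once if the hole saw or the pipe reducer is shifted by more than 30 mm or tipped over (distance of any of hole_saw, reducer from where it was at the start of the episode above 0.03 m or angle between any of hole_saw, reducer's own z axis and vertical above 0.5 rad).
It fails at once if a core bit is let fall from more than about 3 cm (it moves faster than 0.8 m/s with no finger on it) ((linear speed of bit_xl above 0.8 m/s and contact force between the fingers and bit_xl below 0.02 N) or (linear speed of bit_l above 0.8 m/s and contact force between the fingers and bit_l below 0.02 N) or (linear speed of bit_m above 0.8 m/s and contact force between the fingers and bit_m below 0.02 N) or (linear speed of bit_s above 0.8 m/s and contact force between the fingers and bit_s below 0.02 N)).
It also fails if it takes over 104 s, if anything falls off the work surface, if the arm or the gripper's body presses on something with over 40 N, if the wrist force passes 120 N, or if a joint passes its speed limit or range.

## Working session

There is one attempt and no reset: what is moved stays moved. The work goes in short steps, Python scripts to look and compute and a tool call to move; the robot and the scene stay as the last step left them, time stands still between calls to the robot, and variables do not carry over. Pictures are saved under pics/ and viewed, and the job is handed in when it is done.

Besides the shell and the picture viewer there is one more tool, called after ">>>" as name(argument=value, ...) on one line, values as JSON. arm_command: Moves the arm, as the interface text tells. Its arguments: {"type":"object","properties":{"targets":{"type":"array"},"squeeze":{"type":"number"}},"required":["targets"]}

```bash
mkdir -p pics
python3 - <<'E'
from bench import monitor, optics, workorder, arm
import cv2
print(monitor.get_obs(), arm.grip_depth)
for n in("scene","top"):
    print(optics.camera_info(n)); cv2.imwrite(f"pics/{n}0.png",optics.read_camera(n)[...,::-1])
E
```

```text
{'t': 0.0, 'q': array([-1.33141492e+00,  3.53655349e-01,  1.63417656e+00,  1.13758973e-05,
        1.15517720e+00, -2.42478326e-03]), 'joint_vel': array([-3.27832146e-04, -4.60826317e-05, -4.51196935e-04, -1.98874569e-03,
        1.34220154e-03, -1.94827166e-03]), 'tau': array([-1.28629810e-03, -5.93849337e+01, -3.34219265e+01,  6.97120372e-02,
        2.33695126e-02, -1.41343580e-04]), 'tool_pos': array([ 149.52623828, -606.31671051,  213.84104453]), 'eef_rot': array([-3.11726279e+00, -3.78726627e-01,  2.46654309e-04]), 'wrist_force': array([ 0.49695267, -0.34071806,  0.08898139]), 'wrist_torque': array([ 0.00356823,  0.03565769, -0.04789881]), 'opening': 0.9979854397610753} -18.700000000000003
{'vfov': 44.3756733149903, 'cx': 316.2164027457839, 'cy': 234.08432982043368, 'dist': array([0.0477505, 0.       , 0.       , 0.       , 0.       ]), 'origin': array([1229.95360449, -550.73961458,  555.27350709]), 'rotation': array([-1.91241061, -0.94487   ,  0.51775941])}
{'vfov': 47.60348847765632, 'cx': 314.6605670539903, 'cy': 242.5287302424195, 'dist': array([0.00772486, 0.        , 0.        , 0.        , 0.        ]), 'origin': array([ 481.76628343,  -22.54849555, 1134.71387103]), 'rotation': array([-2.19161091,  2.17749354, -0.09773379])}
```

View pics/top0.png

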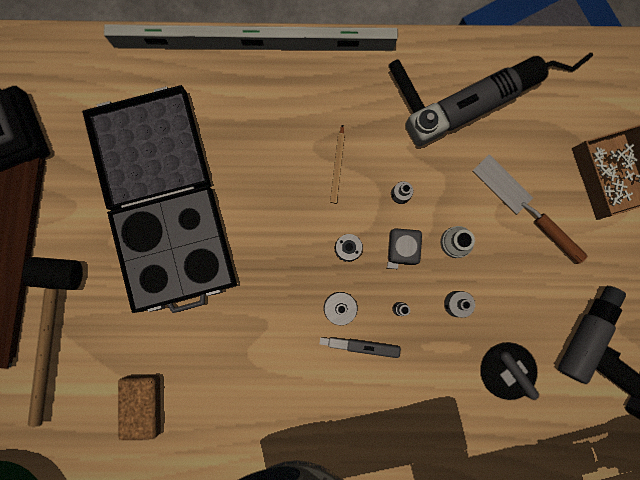

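View pics/scene0.png

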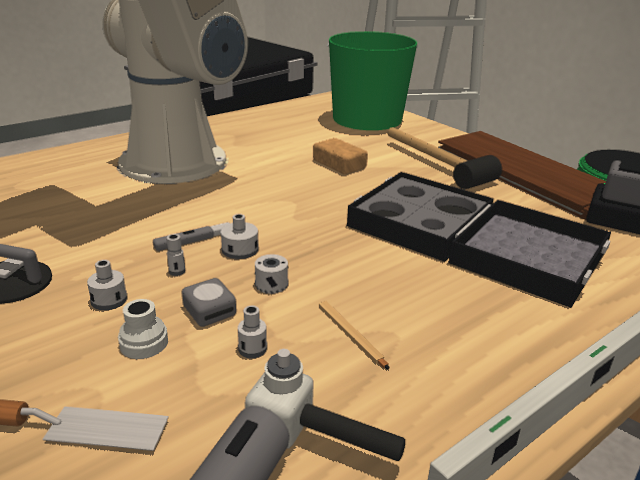

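Run:
```python
import cv2
a=cv2.imread("pics/top0.png")
cv2.imwrite("pics/c1.png",cv2.resize(a[170:340,310:490],None,fx=4,fy=3.5*4/3.5,interpolation=cv2.INTER_CUBIC)[:600] if 0 else cv2.resize(a[175:325,310:490],None,fx=4,fy=4,interpolation=cv2.INTER_CUBIC))
cv2.imwrite("pics/c2.png",cv2.resize(a[180:320,95:245],None,fx=4,fy=4,interpolation=cv2.INTER_CUBIC))
```

```text
(no output)
```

View pics/c1.png

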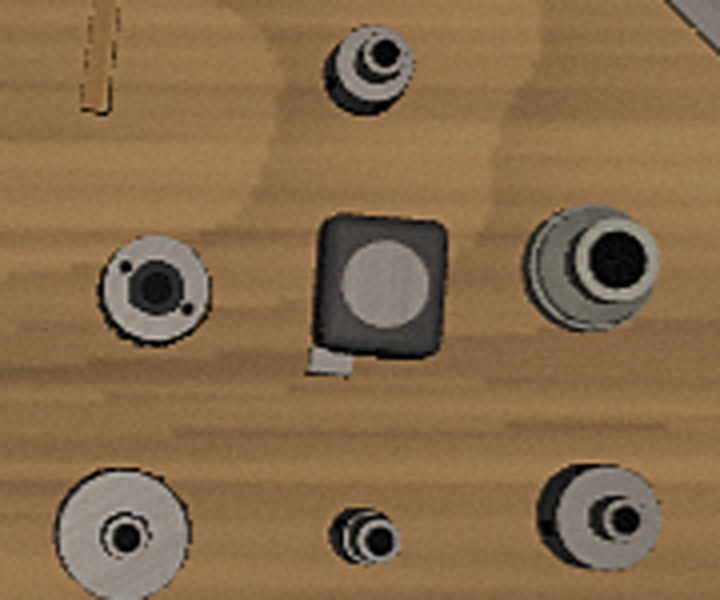

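View pics/c2.png

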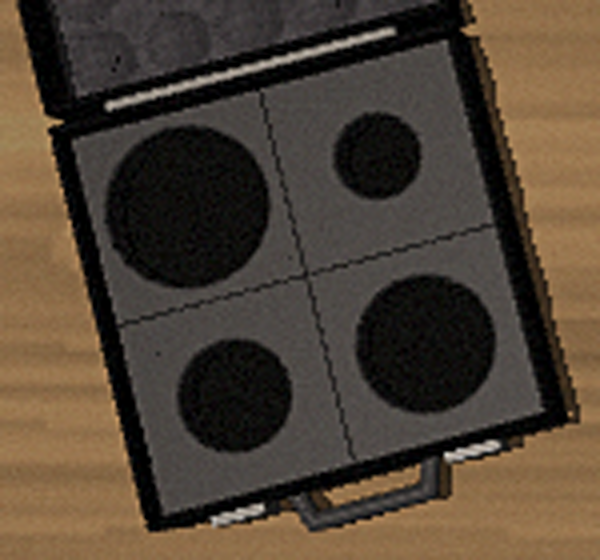

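```bash
cat > h.py <<'E'
from bench import monitor, optics, workorder, arm
import cv2, numpy as np
def cam(n):
    i=optics.camera_info(n); f=240/np.tan(np.radians(i["vfov"]/2))
    return np.array([[f,0,i["cx"]],[0,f,i["cy"]],[0,0,1]]),np.array(i["dist"]),cv2.Rodrigues(i["rotation"])[0],np.array(i["origin"])
def toworld(n,uv,z):
    K,d,R,o=cam(n); p=cv2.undistortPoints(np.array([[uv]],float),K,d)[0,0]
    r=R@np.array([p[0],p[1],1]); return o+r*(z-o[2])/r[2]
def topix(n,P):
    K,d,R,o=cam(n); P=np.atleast_2d(np.array(P,float))
    return cv2.projectPoints((P-o)@R,np.zeros(3),np.zeros(3),K,d)[0][:,0]
E
python3 - <<'E'
from h import *
c=lambda u,v,x0,y0:((u+.5)/4-.5+x0,(v+.5)/4-.5+y0)
np.set_printoptions(precision=1,suppress=True)
for n,u,v,z in [("xl hub",126.5,537,68),("l hub",621,519,68),("m hub",383,54,68),("s hub",378,541,68),("xl cup",123,534,40),("l cup",607,517,40),("m cup",374,64,40),("saw",156,289,42),("red",617,260,62)]:
    print(n,toworld("top",c(u,v,310,175),z)[:2])
P={}
for n,u,v in [("xl",187,207),("s",377,155),("m",235,395),("l",426,344),("ctr",307,274)]:
    P[n]=toworld("top",c(u,v,95,180),35); print("pocket",n,P[n][:2])
print(P["xl"]-P["m"],P["s"]-P["l"],sum(P[k] for k in["xl","l","m","s"])/4)
print(topix("scene",[P[k] for k in["xl","s","m","l"]]))
E
python3 -c "
import cv2
a=cv2.imread('pics/scene0.png')
cv2.imwrite('pics/s1.png',cv2.resize(a[200:365,75:295],None,fx=3.6,fy=3.6,interpolation=cv2.INTER_CUBIC))
cv2.imwrite('pics/s2.png',cv2.resize(a[165:265,340:500],None,fx=5,fy=5,interpolation=cv2.INTER_CUBIC))"
```

```text
xl hub [438.5 -84.4]
l hub [ 448.7 -325.9]
m hub [ 677.5 -211.3]
s hub [ 437.3 -207.1]
xl cup [438.9 -84.3]
l cup [ 448.8 -326.8]
m cup [ 677.4 -211.6]
saw [ 561.6 -100.5]
red [ 576.1 -327.7]
pocket xl [590.8 318.7]
pocket s [618.  223.5]
pocket m [496.  291.7]
pocket l [522.2 196.5]
pocket ctr [557.2 257.3]
[94.8 27.   0. ] [95.7 27.   0. ] [556.7 257.6  35. ]
[[455.9 204.2]
 [433.5 223.2]
 [411.3 190.8]
 [386.9 207.8]]
```

View pics/s1.png

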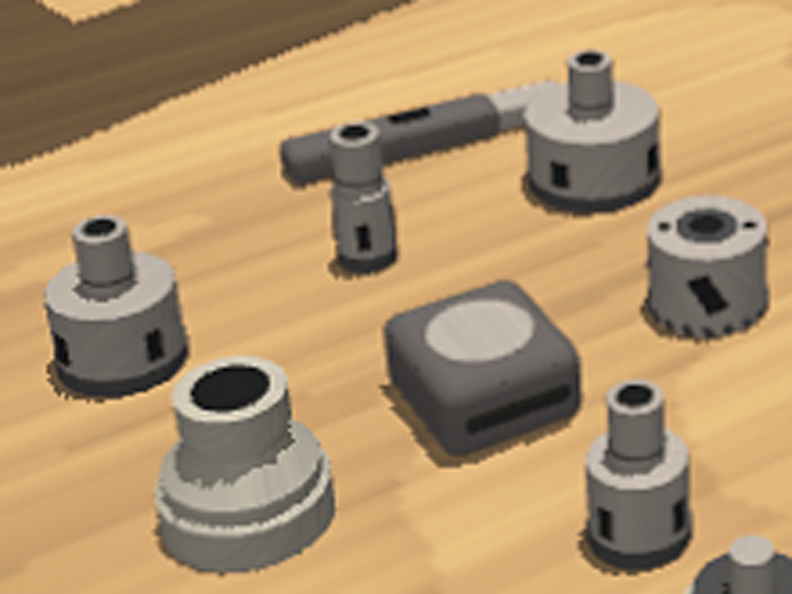

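View pics/s2.png

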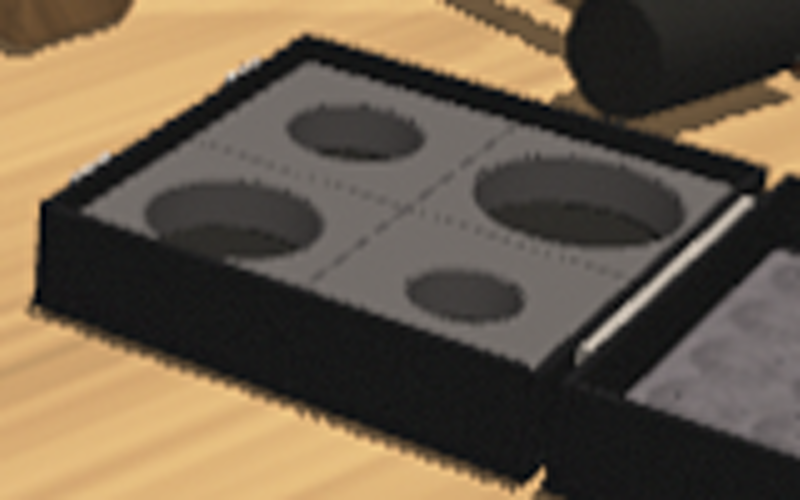

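>>> arm_command(targets=[{"az":6.95,"grip":0.4},{"az":6.95},{"x":0.03},{"x":0.04},{"x":0.04,"y":-0.03},{"x":0.04,"y":-0.04}], squeeze=30)

```text
validation failed for argument at $.ta...
```

>>> arm_command(targets=[{"x":0,"y":0,"z":0,"ax":0,"ay":0,"az":6.95,"grip":0.4},{"x":0,"y":0,"z":0,"ax":0,"ay":0,"az":6.95,"grip":0.4}], squeeze=30)

```text
t: 0.27
tool_pos: [149.4, -605.8, 213.0]
eef_rot: [-3.139, 0.006, 0.001]
wrist_force: [0.0, -1.5, -0.5]
opening: 0.874
```

>>> arm_command(targets=[{"x":0.03,"y":-0.028,"z":0,"ax":0,"ay":0,"az":0,"grip":0.4},{"x":0.03,"y":-0.028,"z":0,"ax":0,"ay":0,"az":0,"grip":0.4},{"x":0.03,"y":-0.028,"z":0,"ax":0,"ay":0,"az":0,"grip":0.4},{"x":0.03,"y":-0.028,"z":0,"ax":0,"ay":0,"az":0,"grip":0.4},{"x":0.03,"y":-0.028,"z":0,"ax":0,"ay":0,"az":0,"grip":0.4},{"x":0.03,"y":-0.028,"z":0,"ax":0,"ay":0,"az":0,"grip":0.4},{"x":0.03,"y":-0.028,"z":0,"ax":0,"ay":0,"az":0,"grip":0.4},{"x":0.03,"y":-0.028,"z":0,"ax":0,"ay":0,"az":0,"grip":0.4}])

```text
t: 0.93
tool_pos: [391.5, -383.2, 210.0]
eef_rot: [-3.138, 0.039, 0.006]
wrist_force: [0.6, -0.9, 0.3]
opening: 0.602
```

>>> arm_command(targets=[{"x":0.028,"y":-0.028,"z":0,"ax":0,"ay":0,"az":-1.4,"grip":0.4},{"x":0.028,"y":-0.028,"z":0,"ax":0,"ay":0,"az":0,"grip":0.4},{"x":0,"y":0,"z":0.035,"ax":0,"ay":0,"az":0,"grip":0.4},{"x":0,"y":0,"z":0.035,"ax":0,"ay":0,"az":0,"grip":0.4},{"x":0,"y":0,"z":0,"ax":0,"ay":0,"az":0,"grip":0.4}])

```text
t: 1.35
tool_pos: [458.1, -318.0, 139.8]
eef_rot: [-3.139, -0.015, -0.003]
wrist_force: [-0.9, 1.4, -0.1]
opening: 0.6
```

>>> arm_command(targets=[{"x":-0.009,"y":0.008,"z":0,"ax":0,"ay":0,"az":0.5,"grip":0.4},{"x":0,"y":0,"z":0.03,"ax":0,"ay":0,"az":0,"grip":0.4},{"x":0,"y":0,"z":0.03,"ax":0,"ay":0,"az":0,"grip":0.4},{"x":0,"y":0,"z":0,"ax":0,"ay":0,"az":0,"grip":0.4}])

```text
t: 1.68
tool_pos: [448.5, -329.5, 82.7]
eef_rot: [-3.141, 0.001, -0.005]
wrist_force: [-1.0, 1.3, -0.7]
opening: 0.598
```

```bash
cat > pic.py <<'E'
import sys
from h import *
n,x0,y0,x1,y1,f,out=sys.argv[1:8]
x0,y0,x1,y1=map(int,(x0,y0,x1,y1))
a=optics.read_camera(n)[...,::-1][y0:y1,x0:x1]
cv2.imwrite(out,cv2.resize(a,None,fx=float(f),fy=float(f),interpolation=cv2.INTER_CUBIC))
o=monitor.get_obs();print(o["tool_pos"].round(1),o["t"])
E
python3 pic.py scene 40 160 290 360 3 pics/a1.png
```

```text
[ 449.6 -330.4   85.1] 1.7333
```

View pics/a1.png

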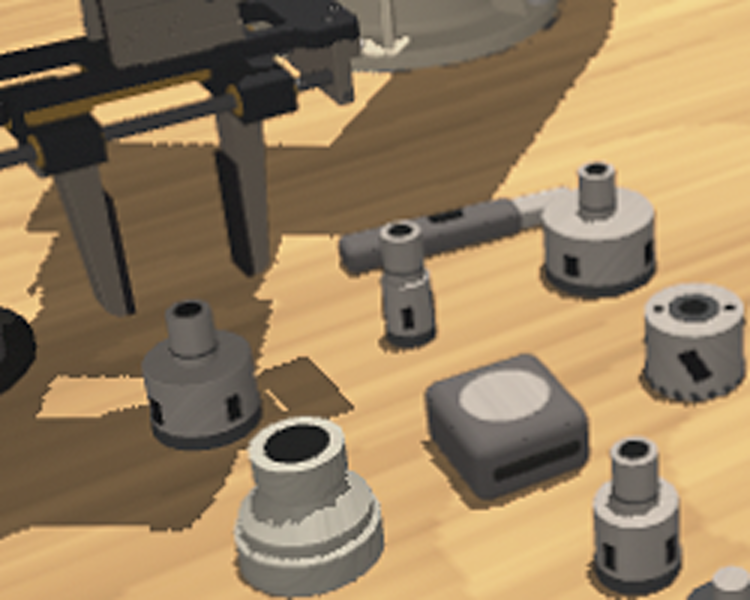

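>>> arm_command(targets=[{"x":-0.001,"y":-0.004,"z":0.018,"ax":0,"ay":0,"az":0,"grip":0.4},{"x":0,"y":0,"z":0.016,"ax":0,"ay":0,"az":0,"grip":0.4},{"x":0,"y":0,"z":0,"ax":0,"ay":0,"az":0,"grip":0.4},{"x":0,"y":0,"z":0,"ax":0,"ay":0,"az":0,"grip":0.4}])

```text
t: 2.07
tool_pos: [450.9, -332.9, 60.1]
eef_rot: [3.134, -0.009, 0.02]
wrist_force: [-0.0, 0.5, 1.2]
opening: 0.602
```

>>> arm_command(targets=[{"x":-0.002,"y":-0.007,"z":0,"ax":0,"ay":0,"az":0,"grip":0.4},{"x":0,"y":0,"z":0,"ax":0,"ay":0,"az":0,"grip":0.4},{"x":0,"y":0,"z":0,"ax":0,"ay":0,"az":0,"grip":0.4}])

```text
t: 2.32
tool_pos: [450.5, -327.8, 65.5]
eef_rot: [3.131, -0.011, 0.027]
wrist_force: [-0.1, -0.1, -0.1]
opening: 0.6
```

```bash
python3 -c "
from h import *
print(monitor.get_obs())"
```

```text
{'t': 2.3167, 'q': array([-0.63275039,  0.42767666,  1.9130775 ,  0.00216746,  0.78025165,
        0.94354756]), 'joint_vel': array([ 0.00562779, -0.02805498,  0.00516848,  0.00323189,  0.01920311,
        0.004598  ]), 'tau': array([-5.19208156e-02, -5.52918756e+01, -2.41697073e+01,  4.86173399e-02,
       -8.40253034e-02,  1.66143570e-02]), 'tool_pos': array([ 450.52195708, -327.84419978,   65.5266771 ]), 'eef_rot': array([ 3.13056921, -0.01099839,  0.02745986]), 'wrist_force': array([-0.09389932, -0.0682149 , -0.10690044]), 'wrist_torque': array([ 0.03762315,  0.02789124, -0.07979096]), 'opening': 0.5996091589055867}
```

```bash
cat > d.py <<'E'
import sys
from h import *
from scipy.spatial.transform import Rotation as Ro
t=np.array(list(map(float,sys.argv[1:4])))
o=monitor.get_obs(); R=Ro.from_rotvec(o["eef_rot"])
D=Ro.from_matrix(np.diag([1.,-1,-1]))
print("shift",(R.inv().apply(t-o["tool_pos"])/1000).round(4),"turn",np.degrees((R.inv()*D).as_rotvec()).round(2),"pos",o["tool_pos"].round(1),"open",round(o["opening"],3),"F",o["wrist_force"].round(1),"q6",o["q"][5].round(2),"t",o["t"])
E
python3 d.py 448.7 -326 44
```

```text
shift [-0.0022 -0.0021  0.0215] turn [ 0.62 -1.01 -0.4 ] pos [ 450.5 -327.8   65.5] open 0.6 F [-0.1 -0.1 -0.1] q6 0.94 t 2.3167
```

>>> arm_command(targets=[{"x":-0.002,"y":-0.002,"z":0.022,"ax":0.6,"ay":-1.0,"az":-0.4,"grip":0.4},{"x":0,"y":0,"z":0,"ax":0,"ay":0,"az":0,"grip":0.4}])

```text
t: 2.48
tool_pos: [450.3, -326.9, 46.1]
eef_rot: [3.139, 0.001, 0.005]
wrist_force: [-1.3, 0.6, -0.4]
opening: 0.6
```

```bash
python3 d.py 448.7 -326 44
```

```text
shift [-0.0016 -0.0009  0.002 ] turn [ 0.16 -0.19  0.02] pos [ 450.3 -326.9   46.1] open 0.6 F [-1.3  0.6 -0.4] q6 0.94 t 2.4833
```

>>> arm_command(targets=[{"x":-0.001,"y":0,"z":0.001,"ax":0,"ay":0,"az":0,"grip":0.8},{"x":0,"y":0,"z":0.001,"ax":0,"ay":0,"az":0,"grip":0.9},{"x":0,"y":0,"z":0,"ax":0,"ay":0,"az":0,"grip":1},{"x":0,"y":0,"z":0,"ax":0,"ay":0,"az":0,"grip":1},{"x":0,"y":0,"z":0,"ax":0,"ay":0,"az":0,"grip":1}], squeeze=30)

```text
t: 2.9
tool_pos: [450.5, -327.9, 47.2]
eef_rot: [3.136, 0.001, 0.01]
wrist_force: [-0.4, -2.9, 3.1]
opening: 0.26
```

```bash
python3 d.py 448.7 -326 44
```

```text
shift [-0.0019 -0.0019  0.0032] turn [ 0.31 -0.38  0.02] pos [ 450.5 -327.9   47.2] open 0.26 F [-0.4 -2.9  3.1] q6 0.94 t 2.9
```

>>> arm_command(targets=[{"x":0,"y":0,"z":0,"ax":0,"ay":0,"az":0,"grip":1},{"x":0,"y":0,"z":0,"ax":0,"ay":0,"az":0,"grip":1},{"x":0,"y":0,"z":-0.015,"ax":0,"ay":0,"az":0,"grip":1},{"x":0,"y":0,"z":-0.03,"ax":0,"ay":0,"az":0,"grip":1},{"x":0,"y":0,"z":-0.03,"ax":0,"ay":0,"az":0,"grip":1},{"x":0,"y":0,"z":-0.01,"ax":0,"ay":0,"az":0,"grip":1}])

```text
t: 3.4
tool_pos: [446.6, -324.8, 130.9]
eef_rot: [-3.141, 0.0, 0.002]
wrist_force: [1.5, -1.0, -2.2]
opening: 0.233
```

```bash
python3 d.py 523 197 140;python3 pic.py scene 40 110 290 310 3 pics/a2.png
```

```text
shift [ 0.0764 -0.5219 -0.0087] turn [-0.05  0.08 -0.  ] pos [ 446.6 -324.8  130.9] open 0.233 F [ 1.5 -1.  -2.2] q6 0.94 t 3.4
[ 447.  -325.1  131.4] 3.45
```

View pics/a2.png

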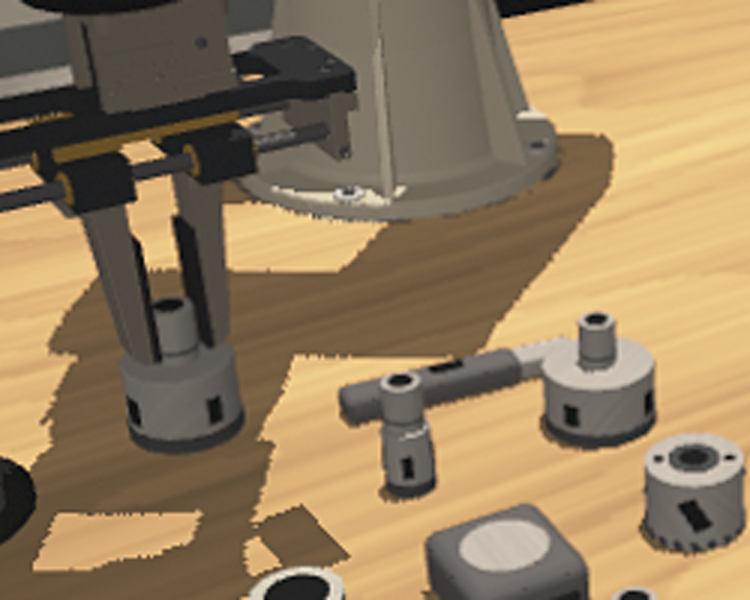

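>>> arm_command(targets=[{"x":0.002,"y":-0.015,"z":-0.01,"ax":0,"ay":0,"az":0,"grip":1},{"x":0.005,"y":-0.03,"z":-0.01,"ax":0,"ay":0,"az":0,"grip":1},{"x":0.006,"y":-0.039,"z":0,"ax":0,"ay":0,"az":0,"grip":1},{"x":0.006,"y":-0.04,"z":0,"ax":0,"ay":0,"az":0,"grip":1},{"x":0.006,"y":-0.04,"z":0,"ax":0,"ay":0,"az":0,"grip":1},{"x":0.006,"y":-0.04,"z":0,"ax":0,"ay":0,"az":0,"grip":1},{"x":0.006,"y":-0.04,"z":0,"ax":0,"ay":0,"az":0,"grip":1},{"x":0.006,"y":-0.04,"z":0,"ax":0,"ay":0,"az":0,"grip":1}])

```text
t: 4.12
tool_pos: [488.4, -38.0, 144.0]
eef_rot: [3.14, -0.018, -0.004]
wrist_force: [1.0, -0.2, -3.6]
opening: 0.232
```

```bash
python3 d.py 523 197 140
```

```text
shift [ 0.0319 -0.2354  0.0035] turn [ 0.1   0.14 -0.66] pos [488.4 -38.  144. ] open 0.232 F [ 1.  -0.2 -3.6] q6 1.5 t 4.1167
```

>>> arm_command(targets=[{"x":0.006,"y":-0.04,"z":0,"ax":0,"ay":0,"az":-0.6,"grip":1},{"x":0.006,"y":-0.04,"z":0,"ax":0,"ay":0,"az":0,"grip":1},{"x":0.006,"y":-0.04,"z":0,"ax":0,"ay":0,"az":0,"grip":1},{"x":0.006,"y":-0.04,"z":0,"ax":0,"ay":0,"az":0,"grip":1},{"x":0.004,"y":-0.03,"z":0,"ax":0,"ay":0,"az":0,"grip":1},{"x":0.003,"y":-0.02,"z":0,"ax":0,"ay":0,"az":0,"grip":1},{"x":0.001,"y":-0.01,"z":0,"ax":0,"ay":0,"az":0,"grip":1},{"x":0,"y":0,"z":0,"ax":0,"ay":0,"az":0,"grip":1}])

```text
t: 4.78
tool_pos: [515.2, 197.4, 131.8]
eef_rot: [3.139, 0.01, -0.019]
wrist_force: [-1.0, -0.4, -3.2]
opening: 0.23
```

```bash
python3 d.py 523 197 80
```

```text
shift [0.0084 0.0003 0.0517] turn [0.12 0.68 0.35] pos [515.2 197.4 131.8] open 0.23 F [-1.  -0.4 -3.2] q6 1.92 t 4.7833
```

>>> arm_command(targets=[{"x":0.008,"y":0,"z":0.01,"ax":0.1,"ay":0.7,"az":0.3,"grip":1},{"x":0.0,"y":0,"z":0.02,"ax":0,"ay":0,"az":0,"grip":1},{"x":0.0,"y":0,"z":0.007,"ax":0,"ay":0,"az":0,"grip":1}])

```text
t: 5.03
tool_pos: [522.7, 195.4, 92.8]
eef_rot: [3.14, 0.003, 0.001]
wrist_force: [-1.4, 0.5, -3.0]
opening: 0.23
```

```bash
python3 d.py 523 197 57;python3 pic.py scene 330 100 490 260 3.7 pics/a3.png; python3 pic.py top 95 150 245 320 3.5 pics/a4.png
```

```text
shift [ 0.0003 -0.0016  0.0358] turn [ 0.08 -0.03  0.13] pos [522.7 195.4  92.8] open 0.23 F [-1.4  0.5 -3. ] q6 1.93 t 5.0333
[522.6 195.2  92.5] 5.0833
[523.  195.5  93.7] 5.1333
```

View pics/a3.png

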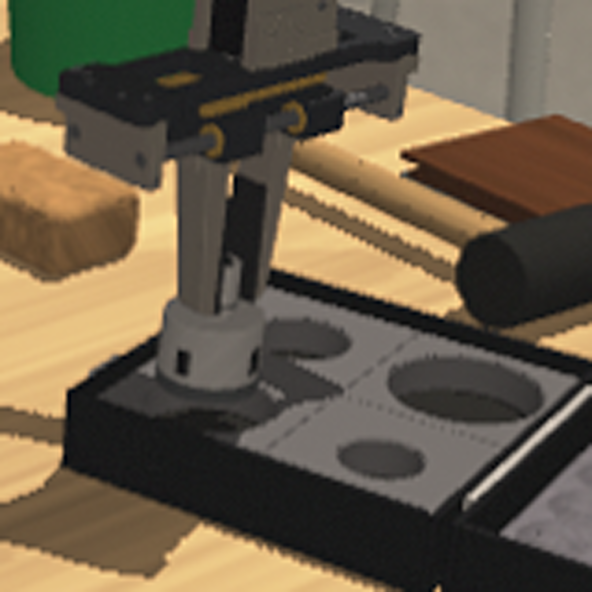

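View pics/a4.png

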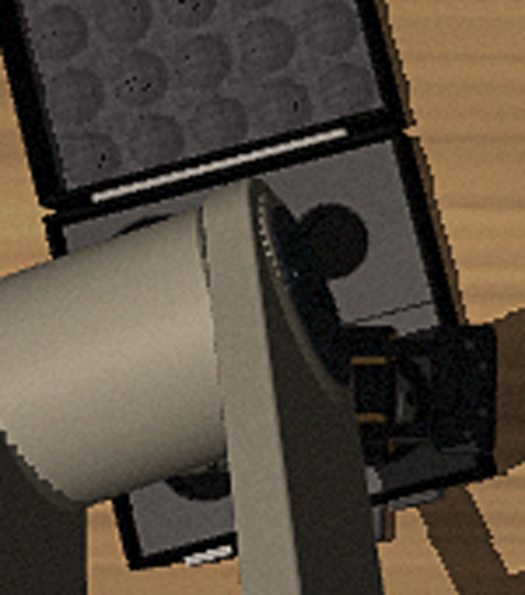

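>>> arm_command(targets=[{"x":0.0,"y":-0.0015,"z":0.012,"ax":0,"ay":0,"az":0,"grip":1},{"x":0.0,"y":0,"z":0.012,"ax":0,"ay":0,"az":0,"grip":1},{"x":0.0,"y":0,"z":0.003,"ax":0,"ay":0,"az":0,"grip":1},{"x":0.0,"y":0,"z":0.001,"ax":0,"ay":0,"az":0,"grip":1}])

```text
t: 5.47
tool_pos: [524.1, 195.0, 64.8]
eef_rot: [3.141, -0.002, 0.004]
wrist_force: [-0.8, 0.4, -3.1]
opening: 0.234
```

```bash
python3 d.py 523 197 61
```

```text
shift [-0.0011 -0.002   0.0038] turn [ 0.05 -0.13 -0.06] pos [524.1 195.   64.8] open 0.234 F [-0.8  0.4 -3.1] q6 1.93 t 5.4667
```

>>> arm_command(targets=[{"x":-0.001,"y":-0.002,"z":0.003,"ax":0,"ay":0,"az":0,"grip":1},{"x":0.0,"y":0,"z":0.002,"ax":0,"ay":0,"az":0,"grip":1},{"x":0.0,"y":0,"z":0.001,"ax":0,"ay":0,"az":0,"grip":1}])

```text
t: 5.72
tool_pos: [523.2, 196.7, 59.8]
eef_rot: [3.14, -0.002, 0.003]
wrist_force: [-5.2, -5.5, 20.2]
opening: 0.231
```

```bash
python3 d.py 523 197 61
```

```text
shift [-0.0002 -0.0003 -0.0012] turn [ 0.09 -0.12 -0.06] pos [523.2 196.7  59.8] open 0.231 F [-5.2 -5.5 20.2] q6 1.93 t 5.7167
```

>>> arm_command(targets=[{"x":0,"y":0,"z":0,"ax":0,"ay":0,"az":0,"grip":0.74},{"x":0,"y":0,"z":0,"ax":0,"ay":0,"az":0,"grip":0.65},{"x":0.0,"y":0,"z":0,"ax":0,"ay":0,"az":0,"grip":0.5},{"x":0.0,"y":0,"z":0,"ax":0,"ay":0,"az":0,"grip":0.5}])

```text
t: 6.05
tool_pos: [524.8, 197.7, 61.9]
eef_rot: [3.141, -0.0, 0.009]
wrist_force: [-0.6, 0.2, 0.3]
opening: 0.453
```

```bash
python3 d.py 523 197 61;python3 pic.py scene 330 140 490 260 5 pics/a5.png
```

```text
shift [-0.0018  0.0007  0.0009] turn [ 0.01 -0.35 -0.02] pos [524.8 197.7  61.9] open 0.453 F [-0.6  0.2  0.3] q6 1.93 t 6.05
[524.9 197.7  61.9] 6.1
```

View pics/a5.png

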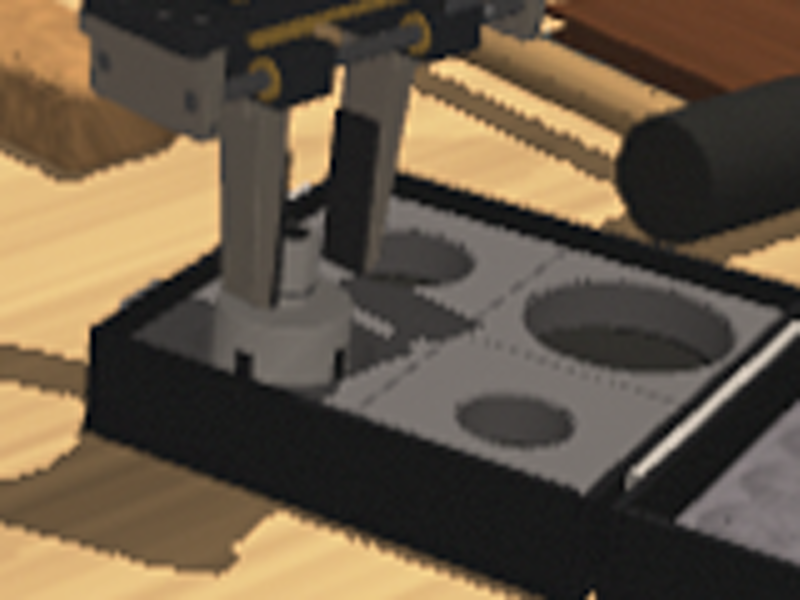

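>>> arm_command(targets=[{"x":0,"y":0,"z":-0.02,"ax":0,"ay":0,"az":0,"grip":0.5},{"x":0,"y":0,"z":-0.04,"ax":0,"ay":0,"az":0,"grip":0.5},{"x":-0.003,"y":0.01,"z":-0.02,"ax":0,"ay":0,"az":0,"grip":0.5},{"x":-0.008,"y":0.035,"z":0,"ax":0,"ay":0,"az":0,"grip":0.4},{"x":-0.009,"y":0.04,"z":0,"ax":0,"ay":0,"az":0,"grip":0.4},{"x":-0.009,"y":0.04,"z":0,"ax":0,"ay":0,"az":0,"grip":0.4},{"x":-0.009,"y":0.04,"z":0,"ax":0,"ay":0,"az":0,"grip":0.4},{"x":-0.009,"y":0.04,"z":0,"ax":0,"ay":0,"az":0,"grip":0.4}])

```text
t: 6.77
tool_pos: [480.0, -6.5, 146.2]
eef_rot: [-3.14, -0.016, -0.021]
wrist_force: [0.9, -0.6, -0.6]
opening: 0.599
```

```bash
python3 d.py 437.3 -207 120
```

```text
shift [-0.0451  0.2001  0.0253] turn [-0.09 -0.75  0.58] pos [480.   -6.5 146.2] open 0.599 F [ 0.9 -0.6 -0.6] q6 1.54 t 6.7667
```

>>> arm_command(targets=[{"x":-0.008,"y":0.039,"z":0,"ax":0,"ay":-0.7,"az":0.6,"grip":0.4},{"x":-0.008,"y":0.039,"z":0,"ax":0,"ay":0,"az":0,"grip":0.4},{"x":-0.008,"y":0.039,"z":0,"ax":0,"ay":0,"az":0,"grip":0.4},{"x":-0.007,"y":0.032,"z":0,"ax":0,"ay":0,"az":0,"grip":0.4},{"x":-0.005,"y":0.022,"z":0,"ax":0,"ay":0,"az":0,"grip":0.4},{"x":-0.002,"y":0.011,"z":0,"ax":0,"ay":0,"az":0,"grip":0.4},{"x":0,"y":0,"z":0.01,"ax":0,"ay":0,"az":0,"grip":0.4}])

```text
t: 7.35
tool_pos: [439.4, -204.2, 138.6]
eef_rot: [3.139, -0.009, 0.012]
wrist_force: [0.6, -0.2, 0.1]
opening: 0.599
```

```bash
python3 d.py 437.3 -207 75
```

```text
shift [-0.0026  0.0026  0.0636] turn [ 0.15 -0.46 -0.31] pos [ 439.4 -204.2  138.6] open 0.599 F [ 0.6 -0.2  0.1] q6 1.14 t 7.35
```

>>> arm_command(targets=[{"x":-0.002,"y":0.002,"z":0.015,"ax":0,"ay":-0.4,"az":-0.3,"grip":0.4},{"x":0,"y":0,"z":0.03,"ax":0,"ay":0,"az":0,"grip":0.4},{"x":0,"y":0,"z":0.012,"ax":0,"ay":0,"az":0,"grip":0.4},{"x":0,"y":0,"z":0,"ax":0,"ay":0,"az":0,"grip":0.4}])

```text
t: 7.68
tool_pos: [437.7, -205.6, 77.5]
eef_rot: [3.139, -0.005, 0.004]
wrist_force: [0.3, 0.2, 1.2]
opening: 0.599
```

```bash
python3 d.py 437.3 -207 46;python3 pic.py scene 80 160 280 310 4 pics/a6.png
```

```text
shift [-0.0005  0.0013  0.0315] turn [ 0.15 -0.15 -0.18] pos [ 437.7 -205.6   77.5] open 0.599 F [0.3 0.2 1.2] q6 1.13 t 7.6833
[ 437.6 -205.5   78.1] 7.7333
```

View pics/a6.png

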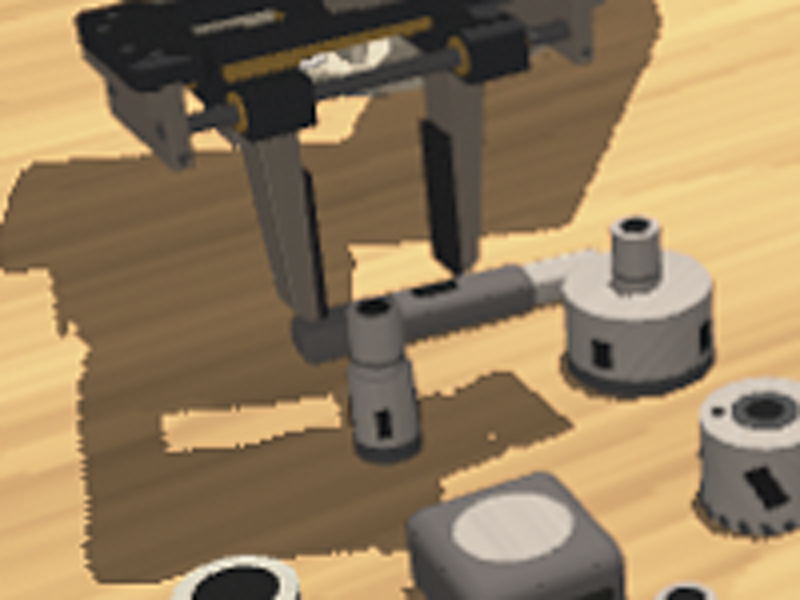

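>>> arm_command(targets=[{"x":0,"y":0.001,"z":0.018,"ax":0,"ay":0,"az":0,"grip":0.4},{"x":0,"y":0,"z":0.012,"ax":0,"ay":0,"az":0,"grip":0.4},{"x":0,"y":0,"z":0.001,"ax":0,"ay":0,"az":0,"grip":0.4}])

```text
t: 7.98
tool_pos: [439.6, -205.2, 47.7]
eef_rot: [3.138, -0.002, 0.008]
wrist_force: [-0.0, -0.8, -0.3]
opening: 0.604
```

```bash
python3 d.py 437.3 -207 46
```

```text
shift [-0.0023  0.0018  0.0017] turn [ 0.18 -0.27 -0.06] pos [ 439.6 -205.2   47.7] open 0.604 F [-0.  -0.8 -0.3] q6 1.13 t 7.9833
```

>>> arm_command(targets=[{"x":-0.002,"y":0.002,"z":0.001,"ax":0.2,"ay":-0.3,"az":0,"grip":0.65},{"x":0,"y":0,"z":0.001,"ax":0,"ay":0,"az":0,"grip":0.72},{"x":0,"y":0,"z":0,"ax":0,"ay":0,"az":0,"grip":1},{"x":0,"y":0,"z":0,"ax":0,"ay":0,"az":0,"grip":1},{"x":0,"y":0,"z":0,"ax":0,"ay":0,"az":0,"grip":1},{"x":0,"y":0,"z":0,"ax":0,"ay":0,"az":0,"grip":1}])

```text
t: 8.48
tool_pos: [439.8, -207.1, 49.2]
eef_rot: [3.141, 0.001, 0.005]
wrist_force: [0.4, 0.2, -1.2]
opening: 0.23
```

```bash
python3 d.py 437.3 -207 46
```

```text
shift [-0.0025 -0.0001  0.0032] turn [ 0.06 -0.17  0.02] pos [ 439.8 -207.1   49.2] open 0.23 F [ 0.4  0.2 -1.2] q6 1.13 t 8.4833
```

>>> arm_command(targets=[{"x":0,"y":0,"z":-0.02,"ax":0,"ay":0,"az":0,"grip":1},{"x":0,"y":0,"z":-0.04,"ax":0,"ay":0,"az":0,"grip":1},{"x":0,"y":0,"z":-0.035,"ax":0,"ay":0,"az":0,"grip":1},{"x":0.005,"y":-0.012,"z":-0.01,"ax":0,"ay":0,"az":0,"grip":1},{"x":0.012,"y":-0.028,"z":0,"ax":0,"ay":0,"az":0,"grip":1},{"x":0.016,"y":-0.037,"z":0,"ax":0,"ay":0,"az":0,"grip":1},{"x":0.016,"y":-0.037,"z":0,"ax":0,"ay":0,"az":0,"grip":1},{"x":0.016,"y":-0.037,"z":0,"ax":0,"ay":0,"az":0,"grip":1}])

```text
t: 9.15
tool_pos: [504.8, -56.7, 162.1]
eef_rot: [3.139, -0.016, 0.009]
wrist_force: [1.3, -0.8, -1.7]
opening: 0.231
```

```bash
python3 d.py 619.5 223.6 140
```

```text
shift [ 0.1116 -0.2815  0.0221] turn [ 0.14 -0.35 -0.59] pos [504.8 -56.7 162.1] open 0.231 F [ 1.3 -0.8 -1.7] q6 1.47 t 9.15
```

>>> arm_command(targets=[{"x":0.016,"y":-0.037,"z":0,"ax":0,"ay":-0.3,"az":-0.6,"grip":1},{"x":0.016,"y":-0.037,"z":0,"ax":0,"ay":0,"az":0,"grip":1},{"x":0.016,"y":-0.037,"z":0,"ax":0,"ay":0,"az":0,"grip":1},{"x":0.016,"y":-0.037,"z":0,"ax":0,"ay":0,"az":0,"grip":1},{"x":0.016,"y":-0.037,"z":0,"ax":0,"ay":0,"az":0,"grip":1},{"x":0.013,"y":-0.03,"z":0,"ax":0,"ay":0,"az":0,"grip":1},{"x":0.009,"y":-0.022,"z":0,"ax":0,"ay":0,"az":0,"grip":1},{"x":0.004,"y":-0.012,"z":0,"ax":0,"ay":0,"az":0,"grip":1}])

```text
t: 9.82
tool_pos: [614.6, 208.6, 164.0]
eef_rot: [3.141, 0.005, 0.008]
wrist_force: [-0.3, 0.1, -0.2]
opening: 0.232
```

```bash
python3 d.py 619.5 223.6 95
```

```text
shift [ 0.0046 -0.0151  0.069 ] turn [ 0.05 -0.3   0.18] pos [614.6 208.6 164. ] open 0.232 F [-0.3  0.1 -0.2] q6 1.9 t 9.8167
```

>>> arm_command(targets=[{"x":0.004,"y":-0.01,"z":0.01,"ax":0,"ay":-0.3,"az":0.2,"grip":1},{"x":0,"y":0,"z":0.03,"ax":0,"ay":0,"az":0,"grip":1},{"x":0,"y":0,"z":0.016,"ax":0,"ay":0,"az":0,"grip":1},{"x":0,"y":0,"z":0,"ax":0,"ay":0,"az":0,"grip":1}])

```text
t: 10.15
tool_pos: [620.0, 222.4, 107.7]
eef_rot: [-3.141, -0.005, -0.005]
wrist_force: [-0.5, -0.4, -1.0]
opening: 0.232
```

```bash
python3 d.py 619.5 223.6 65; python3 -c "
from h import *
print(topix('scene',[[617.6,223.6,52],[617.6,223.6,35]]))";python3 pic.py scene 340 120 500 260 4 pics/a7.png
```

```text
shift [-0.0006 -0.0012  0.0427] turn [-0.02 -0.18  0.19] pos [620.  222.4 107.7] open 0.232 F [-0.5 -0.4 -1. ] q6 1.91 t 10.15
[[434.50506233 214.98575338]
 [433.36817922 223.08254473]]
[620.1 222.2 108.8] 10.2
```

View pics/a7.png

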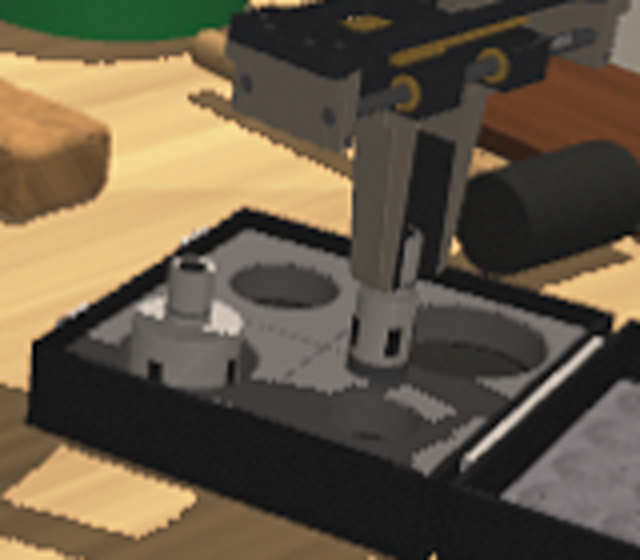

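>>> arm_command(targets=[{"x":0,"y":-0.001,"z":0.012,"ax":0,"ay":0,"az":0,"grip":1},{"x":0,"y":0,"z":0.018,"ax":0,"ay":0,"az":0,"grip":1},{"x":0,"y":0,"z":0.007,"ax":0,"ay":0,"az":0,"grip":1},{"x":0,"y":0,"z":0,"ax":0,"ay":0,"az":0,"grip":1}])

```text
t: 10.53
tool_pos: [621.9, 221.9, 73.5]
eef_rot: [-3.14, -0.002, -0.011]
wrist_force: [-0.8, -0.1, -0.8]
opening: 0.23
```

```bash
python3 d.py 619.5 223.6 61
```

```text
shift [-0.0025 -0.0017  0.0125] turn [-0.08 -0.42  0.06] pos [621.9 221.9  73.5] open 0.23 F [-0.8 -0.1 -0.8] q6 1.91 t 10.5333
```

>>> arm_command(targets=[{"x":-0.002,"y":-0.002,"z":0.007,"ax":0,"ay":-0.4,"az":0,"grip":1},{"x":0,"y":0,"z":0.003,"ax":0,"ay":0,"az":0,"grip":1},{"x":0,"y":0,"z":0.002,"ax":0,"ay":0,"az":0,"grip":1}])

```text
t: 10.78
tool_pos: [621.0, 223.8, 62.8]
eef_rot: [-3.139, -0.0, -0.003]
wrist_force: [0.4, -0.8, -0.5]
opening: 0.231
```

```bash
python3 d.py 619.5 223.6 61
```

```text
shift [-0.0015  0.0002  0.0018] turn [-0.13 -0.12  0.01] pos [621.  223.8  62.8] open 0.231 F [ 0.4 -0.8 -0.5] q6 1.91 t 10.7833
```

>>> arm_command(targets=[{"x":-0.001,"y":0,"z":0.002,"ax":0,"ay":0,"az":0,"grip":1},{"x":0,"y":0,"z":0.001,"ax":0,"ay":0,"az":0,"grip":1}])

```text
t: 10.95
tool_pos: [621.4, 223.9, 61.6]
eef_rot: [-3.139, -0.0, -0.007]
wrist_force: [-2.0, -3.1, 8.1]
opening: 0.234
```

Contact (8 N). Release.

>>> arm_command(targets=[{"x":0,"y":0,"z":0,"ax":0,"ay":0,"az":0,"grip":0.74},{"x":0,"y":0,"z":0,"ax":0,"ay":0,"az":0,"grip":0.65},{"x":0,"y":0,"z":0,"ax":0,"ay":0,"az":0,"grip":0.5},{"x":0,"y":0,"z":0,"ax":0,"ay":0,"az":0,"grip":0.5}])

```text
t: 11.28
tool_pos: [622.6, 224.3, 63.5]
eef_rot: [-3.138, -0.001, -0.012]
wrist_force: [0.1, -0.2, 0.3]
opening: 0.453
```

```bash
python3 d.py 619.5 223.6 61;python3 pic.py scene 340 140 500 260 5 pics/a8.png
```

```text
shift [-0.0031  0.0008  0.0025] turn [-0.21 -0.45  0.02] pos [622.6 224.3  63.5] open 0.453 F [ 0.1 -0.2  0.3] q6 1.91 t 11.2833
[622.5 224.3  63.4] 11.3333
```

View pics/a8.png

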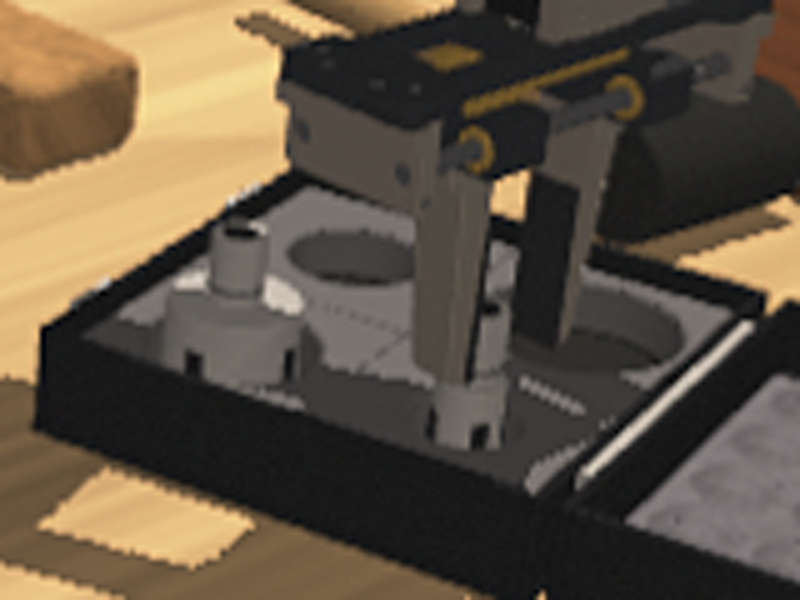

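>>> arm_command(targets=[{"x":0,"y":0,"z":-0.02,"ax":0,"ay":0,"az":0,"grip":0.5},{"x":0,"y":0,"z":-0.04,"ax":0,"ay":0,"az":0,"grip":0.5},{"x":0.001,"y":0.01,"z":-0.02,"ax":0,"ay":0,"az":0,"grip":0.5},{"x":0.005,"y":0.035,"z":0,"ax":0,"ay":0,"az":0,"grip":0.4},{"x":0.005,"y":0.04,"z":0,"ax":0,"ay":0,"az":0,"grip":0.4},{"x":0.005,"y":0.04,"z":0,"ax":0,"ay":0,"az":0,"grip":0.4},{"x":0.005,"y":0.04,"z":0,"ax":0,"ay":0,"az":0,"grip":0.4},{"x":0.005,"y":0.04,"z":0,"ax":0,"ay":0,"az":0,"grip":0.4}])

```text
t: 12.0
tool_pos: [648.7, 20.6, 146.7]
eef_rot: [-3.136, -0.018, -0.014]
wrist_force: [0.7, 0.5, -0.2]
opening: 0.6
```

```bash
python3 d.py 677.5 -211.3 120
```

```text
shift [0.0258 0.2324 0.0258] turn [-0.29 -0.53  0.68] pos [648.7  20.6 146.7] open 0.6 F [ 0.7  0.5 -0.2] q6 1.58 t 12.0
```

>>> arm_command(targets=[{"x":0.004,"y":0.04,"z":0,"ax":-0.3,"ay":-0.5,"az":0.7,"grip":0.4},{"x":0.004,"y":0.04,"z":0,"ax":0,"ay":0,"az":0,"grip":0.4},{"x":0.004,"y":0.04,"z":0,"ax":0,"ay":0,"az":0,"grip":0.4},{"x":0.004,"y":0.038,"z":0,"ax":0,"ay":0,"az":0,"grip":0.4},{"x":0.004,"y":0.03,"z":0,"ax":0,"ay":0,"az":0,"grip":0.4},{"x":0.003,"y":0.02,"z":0,"ax":0,"ay":0,"az":0,"grip":0.4},{"x":0.001,"y":0.012,"z":0,"ax":0,"ay":0,"az":0,"grip":0.4},{"x":0,"y":0,"z":0.01,"ax":0,"ay":0,"az":0,"grip":0.4}])

```text
t: 12.67
tool_pos: [673.9, -218.6, 138.6]
eef_rot: [3.138, -0.011, 0.009]
wrist_force: [-0.3, -0.5, 0.5]
opening: 0.597
```

```bash
python3 d.py 677.5 -211.3 75
```

```text
shift [ 0.0032 -0.0076  0.0636] turn [ 0.19 -0.31 -0.41] pos [ 673.9 -218.6  138.6] open 0.597 F [-0.3 -0.5  0.5] q6 1.26 t 12.6667
```

>>> arm_command(targets=[{"x":0.003,"y":-0.008,"z":0.015,"ax":0.2,"ay":-0.3,"az":-0.4,"grip":0.4},{"x":0,"y":0,"z":0.03,"ax":0,"ay":0,"az":0,"grip":0.4},{"x":0,"y":0,"z":0.012,"ax":0,"ay":0,"az":0,"grip":0.4},{"x":0,"y":0,"z":0,"ax":0,"ay":0,"az":0,"grip":0.4}])

```text
t: 13.0
tool_pos: [675.8, -204.6, 74.8]
eef_rot: [-3.138, -0.003, 0.006]
wrist_force: [-0.4, 0.5, 0.8]
opening: 0.599
```

```bash
python3 d.py 677.5 -211.3 46;python3 pic.py scene 150 210 350 360 4 pics/a9.png
```

```text
shift [0.0018 0.0068 0.0288] turn [-0.2   0.21  0.1 ] pos [ 675.8 -204.6   74.8] open 0.599 F [-0.4  0.5  0.8] q6 1.27 t 13.0
[ 675.7 -204.4   75.3] 13.05
```

View pics/a9.png

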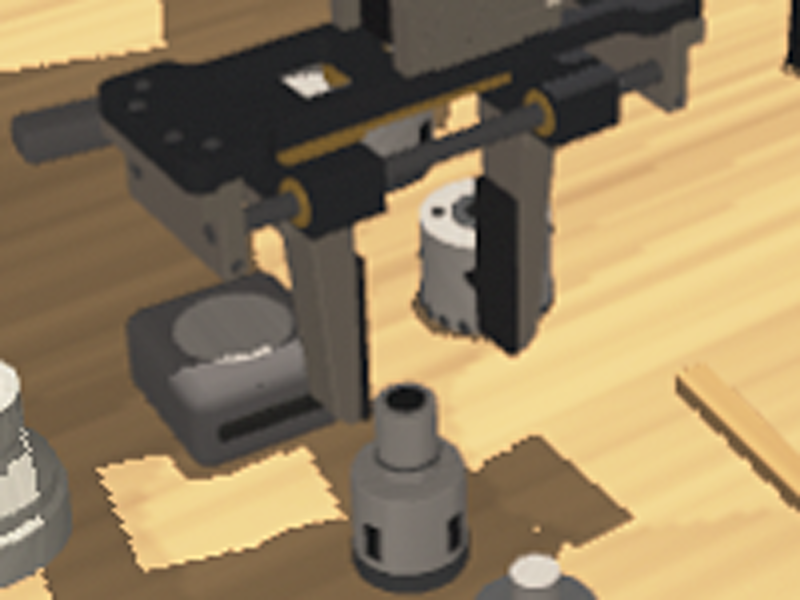

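>>> arm_command(targets=[{"x":0.002,"y":0.006,"z":0,"ax":0,"ay":0,"az":0,"grip":0.4},{"x":0,"y":0,"z":0.015,"ax":0,"ay":0,"az":0,"grip":0.4},{"x":0,"y":0,"z":0.012,"ax":0,"ay":0,"az":0,"grip":0.4},{"x":0,"y":0,"z":0.002,"ax":0,"ay":0,"az":0,"grip":0.4}])

```text
t: 13.38
tool_pos: [680.2, -208.2, 47.1]
eef_rot: [-3.139, -0.009, 0.001]
wrist_force: [-1.5, -0.3, -0.4]
opening: 0.6
```

```bash
python3 d.py 677.5 -211.3 46
```

```text
shift [-0.0027  0.0031  0.0011] turn [-0.16  0.02  0.32] pos [ 680.2 -208.2   47.1] open 0.6 F [-1.5 -0.3 -0.4] q6 1.26 t 13.3833
```

>>> arm_command(targets=[{"x":-0.003,"y":0.003,"z":0.001,"ax":-0.2,"ay":0,"az":0.3,"grip":0.65},{"x":0,"y":0,"z":0.001,"ax":0,"ay":0,"az":0,"grip":0.72},{"x":0,"y":0,"z":0,"ax":0,"ay":0,"az":0,"grip":1},{"x":0,"y":0,"z":0,"ax":0,"ay":0,"az":0,"grip":1},{"x":0,"y":0,"z":0,"ax":0,"ay":0,"az":0,"grip":1},{"x":0,"y":0,"z":0,"ax":0,"ay":0,"az":0,"grip":1}])

```text
t: 13.88
tool_pos: [677.0, -212.1, 45.0]
eef_rot: [3.14, -0.002, 0.0]
wrist_force: [-0.2, 0.5, -1.1]
opening: 0.234
```

```bash
python3 d.py 677.5 -211.3 46
```

```text
shift [ 0.0005 -0.0008 -0.001 ] turn [ 0.08 -0.   -0.06] pos [ 677.  -212.1   45. ] open 0.234 F [-0.2  0.5 -1.1] q6 1.27 t 13.8833
```

>>> arm_command(targets=[{"x":0,"y":0,"z":-0.02,"ax":0,"ay":0,"az":0,"grip":1},{"x":0,"y":0,"z":-0.04,"ax":0,"ay":0,"az":0,"grip":1},{"x":0,"y":0,"z":-0.04,"ax":0,"ay":0,"az":0,"grip":1},{"x":-0.004,"y":-0.012,"z":-0.01,"ax":0,"ay":0,"az":0,"grip":1},{"x":-0.011,"y":-0.03,"z":0,"ax":0,"ay":0,"az":0,"grip":1},{"x":-0.014,"y":-0.038,"z":0,"ax":0,"ay":0,"az":0,"grip":1},{"x":-0.014,"y":-0.038,"z":0,"ax":0,"ay":0,"az":0,"grip":1},{"x":-0.014,"y":-0.038,"z":0,"ax":0,"ay":0,"az":0,"grip":1}])

```text
t: 14.55
tool_pos: [619.7, -57.2, 158.8]
eef_rot: [3.139, -0.016, 0.004]
wrist_force: [1.2, 0.2, -1.7]
opening: 0.231
```

>>> arm_command(targets=[{"x":-0.014,"y":-0.038,"z":0,"ax":0,"ay":0,"az":0,"grip":1},{"x":-0.014,"y":-0.038,"z":0,"ax":0,"ay":0,"az":0,"grip":1},{"x":-0.014,"y":-0.038,"z":0,"ax":0,"ay":0,"az":0,"grip":1},{"x":-0.014,"y":-0.038,"z":0,"ax":0,"ay":0,"az":0,"grip":1}])

```text
t: 14.88
tool_pos: [560.9, 99.5, 157.7]
eef_rot: [3.14, -0.019, 0.004]
wrist_force: [0.3, 0.3, -1.4]
opening: 0.231
```

```bash
python3 d.py 496.3 291.5 150
```

```text
shift [-0.0669 -0.1913  0.0073] turn [ 0.08 -0.16 -0.69] pos [560.9  99.5 157.7] open 0.231 F [ 0.3  0.3 -1.4] q6 1.76 t 14.8833
```

>>> arm_command(targets=[{"x":-0.014,"y":-0.037,"z":0,"ax":0,"ay":-0.2,"az":-0.7,"grip":1},{"x":-0.013,"y":-0.037,"z":0,"ax":0,"ay":0,"az":0,"grip":1},{"x":-0.013,"y":-0.036,"z":0,"ax":0,"ay":0,"az":0,"grip":1},{"x":-0.011,"y":-0.03,"z":0,"ax":0,"ay":0,"az":0,"grip":1},{"x":-0.007,"y":-0.022,"z":0,"ax":0,"ay":0,"az":0,"grip":1},{"x":-0.004,"y":-0.012,"z":0,"ax":0,"ay":0,"az":0,"grip":1},{"x":0,"y":0,"z":0.01,"ax":0,"ay":0,"az":0,"grip":1}])

```text
t: 15.47
tool_pos: [488.4, 289.9, 147.6]
eef_rot: [-3.139, -0.011, 0.0]
wrist_force: [0.9, 0.0, -1.2]
opening: 0.232
```

```bash
python3 d.py 496.3 291.5 95
```

```text
shift [ 0.0079 -0.0014  0.0526] turn [-0.16  0.    0.4 ] pos [488.4 289.9 147.6] open 0.232 F [ 0.9  0.  -1.2] q6 2.09 t 15.4667
```

>>> arm_command(targets=[{"x":0.007,"y":0,"z":0.015,"ax":-0.2,"ay":0,"az":0.4,"grip":1},{"x":0,"y":0,"z":0.025,"ax":0,"ay":0,"az":0,"grip":1},{"x":0,"y":0,"z":0.008,"ax":0,"ay":0,"az":0,"grip":1},{"x":0,"y":0,"z":0,"ax":0,"ay":0,"az":0,"grip":1}])

```text
t: 15.8
tool_pos: [492.9, 289.8, 95.1]
eef_rot: [3.14, 0.005, -0.002]
wrist_force: [-0.4, -0.3, -1.7]
opening: 0.23
```

```bash
python3 d.py 496.3 291.5 63; python3 -c "
from h import *
print(topix('scene',[[496.3,291.5,48]]))";python3 pic.py scene 340 110 500 260 4 pics/a10.png
```

```text
shift [ 0.0035 -0.0018  0.032 ] turn [0.11 0.09 0.19] pos [492.9 289.8  95.1] open 0.23 F [-0.4 -0.3 -1.7] q6 2.1 t 15.8
[[411.99219683 185.09049934]]
[492.7 289.6  95.5] 15.85
```

View pics/a10.png

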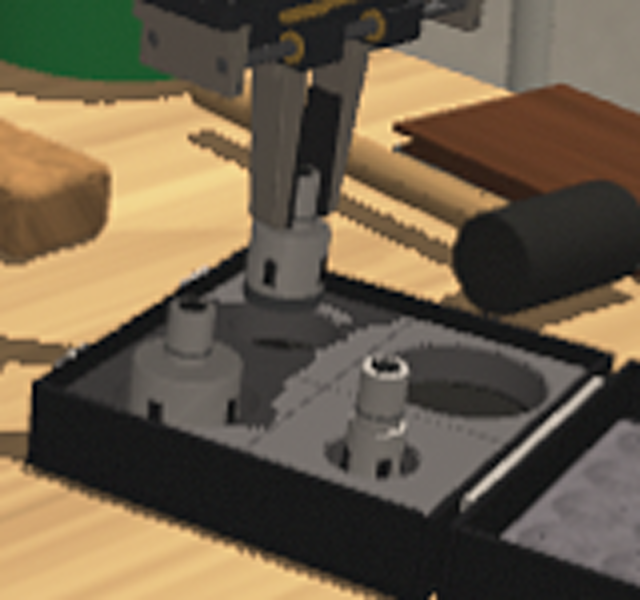

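>>> arm_command(targets=[{"x":0.003,"y":-0.002,"z":0.008,"ax":0,"ay":0,"az":0.2,"grip":1},{"x":0,"y":0,"z":0.016,"ax":0,"ay":0,"az":0,"grip":1},{"x":0,"y":0,"z":0.004,"ax":0,"ay":0,"az":0,"grip":1},{"x":0,"y":0,"z":0,"ax":0,"ay":0,"az":0,"grip":1}])

```text
t: 16.18
tool_pos: [498.3, 291.3, 68.7]
eef_rot: [3.141, -0.005, 0.002]
wrist_force: [0.0, -0.3, -1.4]
opening: 0.233
```

```bash
python3 d.py 496.3 291.5 59
```

```text
shift [-0.002  -0.0002  0.0097] turn [ 0.02 -0.08 -0.17] pos [498.3 291.3  68.7] open 0.233 F [ 0.  -0.3 -1.4] q6 2.1 t 16.1833
```

>>> arm_command(targets=[{"x":-0.002,"y":0,"z":0.005,"ax":0,"ay":0,"az":0,"grip":1},{"x":0,"y":0,"z":0.003,"ax":0,"ay":0,"az":0,"grip":1},{"x":0,"y":0,"z":0.001,"ax":0,"ay":0,"az":0,"grip":1}])

```text
t: 16.43
tool_pos: [497.4, 291.6, 60.8]
eef_rot: [-3.141, 0.006, -0.006]
wrist_force: [0.2, -0.1, -1.9]
opening: 0.228
```

```bash
python3 d.py 496.3 291.5 58
```

```text
shift [-0.0011  0.0001  0.0028] turn [-0.05 -0.2  -0.22] pos [497.4 291.6  60.8] open 0.228 F [ 0.2 -0.1 -1.9] q6 2.1 t 16.4333
```

>>> arm_command(targets=[{"x":-0.001,"y":0,"z":0.002,"ax":0,"ay":0,"az":0,"grip":1},{"x":0,"y":0,"z":0.001,"ax":0,"ay":0,"az":0,"grip":1},{"x":0,"y":0,"z":0.001,"ax":0,"ay":0,"az":0,"grip":1}])

```text
t: 16.68
tool_pos: [496.9, 292.0, 57.5]
eef_rot: [-3.14, 0.006, -0.008]
wrist_force: [-0.7, -2.8, 7.6]
opening: 0.228
```

Contact. Release.

>>> arm_command(targets=[{"x":0,"y":0,"z":0,"ax":0,"ay":0,"az":0,"grip":0.74},{"x":0,"y":0,"z":0,"ax":0,"ay":0,"az":0,"grip":0.65},{"x":0,"y":0,"z":0,"ax":0,"ay":0,"az":0,"grip":0.5},{"x":0,"y":0,"z":0,"ax":0,"ay":0,"az":0,"grip":0.5}])

```text
t: 17.02
tool_pos: [497.6, 292.4, 58.3]
eef_rot: [-3.139, 0.006, -0.01]
wrist_force: [0.9, -0.7, 0.1]
opening: 0.451
```

```bash
python3 d.py 496.3 291.5 58;python3 pic.py scene 340 140 500 260 5 pics/a11.png
```

```text
shift [-0.0013  0.0009  0.0002] turn [-0.15 -0.37 -0.2 ] pos [497.6 292.4  58.3] open 0.451 F [ 0.9 -0.7  0.1] q6 2.1 t 17.0167
[497.6 292.4  58.3] 17.0667
```

View pics/a11.png

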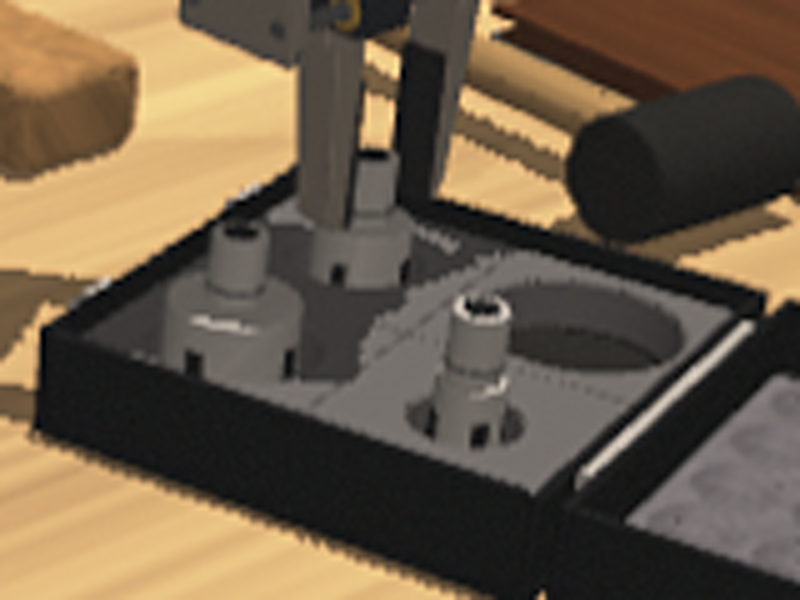

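Bit m stands in its pocket. Now the xl at (438.5, -84.4).

>>> arm_command(targets=[{"x":0,"y":0,"z":-0.02,"ax":0,"ay":0,"az":0,"grip":0.5},{"x":0,"y":0,"z":-0.04,"ax":0,"ay":0,"az":0,"grip":0.5},{"x":-0.001,"y":0.01,"z":-0.03,"ax":0,"ay":0,"az":0,"grip":0.5},{"x":-0.004,"y":0.03,"z":0,"ax":0,"ay":0,"az":0,"grip":0.4},{"x":-0.006,"y":0.04,"z":0,"ax":0,"ay":0,"az":0,"grip":0.4},{"x":-0.006,"y":0.04,"z":0,"ax":0,"ay":0,"az":0,"grip":0.4},{"x":-0.006,"y":0.04,"z":0,"ax":0,"ay":0,"az":0,"grip":0.4},{"x":-0.006,"y":0.04,"z":0,"ax":0,"ay":0,"az":0,"grip":0.4}])

```text
t: 17.73
tool_pos: [469.4, 92.9, 152.9]
eef_rot: [-3.136, -0.009, -0.02]
wrist_force: [1.4, -0.3, -0.5]
opening: 0.604
```

```bash
python3 d.py 438.5 -84.4 120
```

```text
shift [-0.0324  0.1773  0.0316] turn [-0.3  -0.74  0.33] pos [469.4  92.9 152.9] open 0.604 F [ 1.4 -0.3 -0.5] q6 1.75 t 17.7333
```

>>> arm_command(targets=[{"x":-0.006,"y":0.038,"z":0,"ax":-0.3,"ay":-0.7,"az":0.3,"grip":0.4},{"x":-0.006,"y":0.037,"z":0,"ax":0,"ay":0,"az":0,"grip":0.4},{"x":-0.006,"y":0.034,"z":0,"ax":0,"ay":0,"az":0,"grip":0.4},{"x":-0.005,"y":0.026,"z":0,"ax":0,"ay":0,"az":0,"grip":0.4},{"x":-0.003,"y":0.018,"z":0,"ax":0,"ay":0,"az":0,"grip":0.4},{"x":-0.002,"y":0.01,"z":0,"ax":0,"ay":0,"az":0,"grip":0.4},{"x":0,"y":0,"z":0.01,"ax":0,"ay":0,"az":0,"grip":0.4}])

```text
t: 18.32
tool_pos: [439.0, -84.1, 145.5]
eef_rot: [3.139, -0.007, 0.011]
wrist_force: [-0.3, 0.2, 0.6]
opening: 0.6
```

```bash
python3 d.py 438.5 -84.4 75
```

```text
shift [-0.001   0.0001  0.0705] turn [ 0.14 -0.4  -0.26] pos [439.  -84.1 145.5] open 0.6 F [-0.3  0.2  0.6] q6 1.38 t 18.3167
```

>>> arm_command(targets=[{"x":-0.001,"y":0,"z":0.015,"ax":0.1,"ay":-0.4,"az":-0.3,"grip":0.4},{"x":0,"y":0,"z":0.03,"ax":0,"ay":0,"az":0,"grip":0.4},{"x":0,"y":0,"z":0.018,"ax":0,"ay":0,"az":0,"grip":0.4},{"x":0,"y":0,"z":0,"ax":0,"ay":0,"az":0,"grip":0.4}])

```text
t: 18.65
tool_pos: [438.9, -83.7, 79.0]
eef_rot: [3.141, -0.004, 0.005]
wrist_force: [-0.8, 0.4, -0.5]
opening: 0.598
```

```bash
python3 d.py 438.5 -84.4 46;python3 pic.py scene 150 150 350 300 4 pics/a12.png
```

```text
shift [-0.0005  0.0007  0.033 ] turn [ 0.04 -0.19 -0.14] pos [438.9 -83.7  79. ] open 0.598 F [-0.8  0.4 -0.5] q6 1.38 t 18.65
[439.1 -83.7  80. ] 18.7
```

View pics/a12.png

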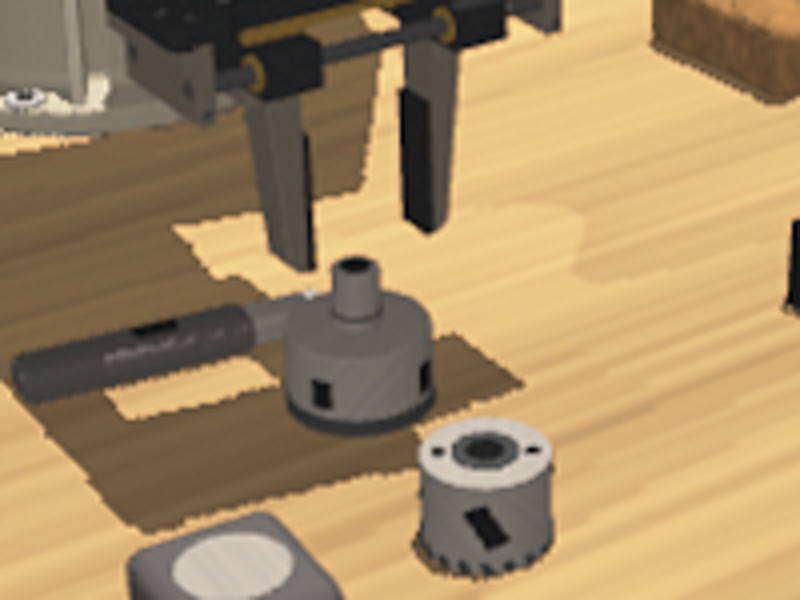

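>>> arm_command(targets=[{"x":0,"y":0.001,"z":0.018,"ax":0,"ay":0,"az":0,"grip":0.4},{"x":0,"y":0,"z":0.012,"ax":0,"ay":0,"az":0,"grip":0.4},{"x":0,"y":0,"z":0.002,"ax":0,"ay":0,"az":0,"grip":0.4}])

```text
t: 18.95
tool_pos: [441.4, -83.4, 49.2]
eef_rot: [3.141, -0.001, 0.01]
wrist_force: [0.3, 0.3, -0.0]
opening: 0.604
```

```bash
python3 d.py 438.5 -84.4 46
```

```text
shift [-0.0029  0.001   0.0032] turn [ 0.06 -0.37 -0.04] pos [441.4 -83.4  49.2] open 0.604 F [ 0.3  0.3 -0. ] q6 1.38 t 18.95
```

>>> arm_command(targets=[{"x":-0.003,"y":0.001,"z":0.003,"ax":0,"ay":-0.4,"az":0,"grip":0.65},{"x":0,"y":0,"z":0.001,"ax":0,"ay":0,"az":0,"grip":0.72},{"x":0,"y":0,"z":0,"ax":0,"ay":0,"az":0,"grip":1},{"x":0,"y":0,"z":0,"ax":0,"ay":0,"az":0,"grip":1},{"x":0,"y":0,"z":0,"ax":0,"ay":0,"az":0,"grip":1},{"x":0,"y":0,"z":0,"ax":0,"ay":0,"az":0,"grip":1}], squeeze=40)

```text
t: 19.45
tool_pos: [440.7, -84.1, 48.5]
eef_rot: [3.14, 0.001, 0.005]
wrist_force: [-0.5, -0.6, -2.9]
opening: 0.228
```

```bash
python3 d.py 438.5 -84.4 46
```

```text
shift [-0.0022  0.0003  0.0025] turn [ 0.11 -0.18  0.04] pos [440.7 -84.1  48.5] open 0.228 F [-0.5 -0.6 -2.9] q6 1.38 t 19.45
```

>>> arm_command(targets=[{"x":0,"y":0,"z":-0.02,"ax":0,"ay":0,"az":0,"grip":1},{"x":0,"y":0,"z":-0.04,"ax":0,"ay":0,"az":0,"grip":1},{"x":0,"y":0,"z":-0.04,"ax":0,"ay":0,"az":0,"grip":1},{"x":0.004,"y":-0.012,"z":-0.015,"ax":0,"ay":0,"az":0,"grip":1},{"x":0.011,"y":-0.03,"z":0,"ax":0,"ay":0,"az":0,"grip":1},{"x":0.014,"y":-0.037,"z":0,"ax":0,"ay":0,"az":0,"grip":1},{"x":0.014,"y":-0.037,"z":0,"ax":0,"ay":0,"az":0,"grip":1},{"x":0.014,"y":-0.037,"z":0,"ax":0,"ay":0,"az":0,"grip":1}])

```text
t: 20.12
tool_pos: [494.7, 69.4, 169.8]
eef_rot: [3.14, -0.015, 0.001]
wrist_force: [1.4, -0.7, -3.2]
opening: 0.228
```

```bash
python3 d.py 592 318.3 160
```

```text
shift [ 0.0949 -0.2498  0.0095] turn [ 0.08 -0.02 -0.56] pos [494.7  69.4 169.8] open 0.228 F [ 1.4 -0.7 -3.2] q6 1.72 t 20.1167
```

>>> arm_command(targets=[{"x":0.015,"y":-0.037,"z":0,"ax":0,"ay":0,"az":-0.6,"grip":1},{"x":0.015,"y":-0.037,"z":0,"ax":0,"ay":0,"az":0,"grip":1},{"x":0.015,"y":-0.037,"z":0,"ax":0,"ay":0,"az":0,"grip":1},{"x":0.015,"y":-0.037,"z":0,"ax":0,"ay":0,"az":0,"grip":1},{"x":0.013,"y":-0.033,"z":0,"ax":0,"ay":0,"az":0,"grip":1},{"x":0.01,"y":-0.025,"z":0,"ax":0,"ay":0,"az":0,"grip":1},{"x":0.006,"y":-0.015,"z":0,"ax":0,"ay":0,"az":0,"grip":1},{"x":0.0,"y":0,"z":0.01,"ax":0,"ay":0,"az":0,"grip":1}])

```text
t: 20.78
tool_pos: [586.0, 310.3, 159.5]
eef_rot: [-3.139, -0.008, -0.003]
wrist_force: [0.6, -0.5, -2.5]
opening: 0.229
```

```bash
python3 d.py 592 318.3 100
```

```text
shift [ 0.006  -0.0078  0.0595] turn [-0.13 -0.09  0.3 ] pos [586.  310.3 159.5] open 0.229 F [ 0.6 -0.5 -2.5] q6 2.05 t 20.7833
```

>>> arm_command(targets=[{"x":0.005,"y":-0.007,"z":0.015,"ax":-0.1,"ay":0,"az":0.3,"grip":1},{"x":0,"y":0,"z":0.025,"ax":0,"ay":0,"az":0,"grip":1},{"x":0,"y":0,"z":0.01,"ax":0,"ay":0,"az":0,"grip":1},{"x":0,"y":0,"z":0,"ax":0,"ay":0,"az":0,"grip":1}])

```text
t: 21.12
tool_pos: [587.9, 316.4, 103.7]
eef_rot: [3.139, 0.003, -0.006]
wrist_force: [0.5, -0.3, -4.4]
opening: 0.229
```

```bash
python3 d.py 592 318.3 63; python3 -c "
from h import *
print(topix('scene',[[590.8,318.3,55]]))";python3 pic.py scene 340 110 500 260 4 pics/a13.png
```

```text
shift [ 0.0042 -0.002   0.0407] turn [0.15 0.21 0.1 ] pos [587.9 316.4 103.7] open 0.229 F [ 0.5 -0.3 -4.4] q6 2.06 t 21.1167
[[457.21782792 195.16160744]]
[587.7 316.1 104.2] 21.1667
```

View pics/a13.png

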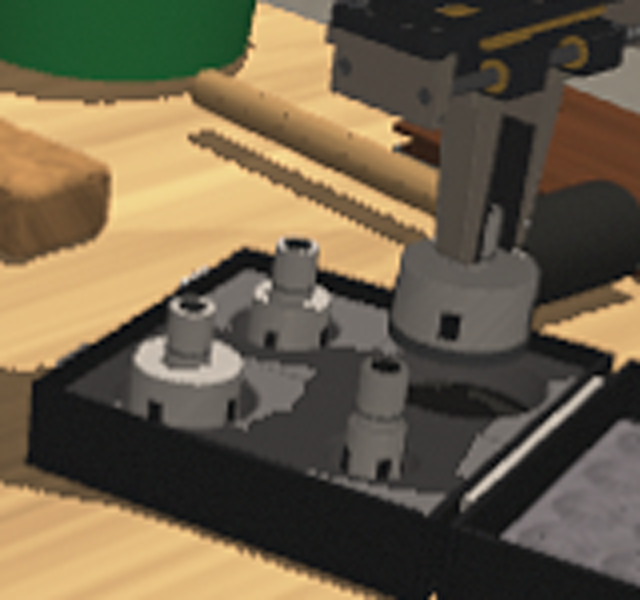

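>>> arm_command(targets=[{"x":0.004,"y":-0.002,"z":0.012,"ax":0.1,"ay":0.2,"az":0.1,"grip":1},{"x":0,"y":0,"z":0.018,"ax":0,"ay":0,"az":0,"grip":1},{"x":0,"y":0,"z":0.005,"ax":0,"ay":0,"az":0,"grip":1},{"x":0,"y":0,"z":0,"ax":0,"ay":0,"az":0,"grip":1}])

```text
t: 21.5
tool_pos: [593.9, 317.1, 70.4]
eef_rot: [-3.141, 0.004, -0.006]
wrist_force: [-0.2, 0.1, -2.4]
opening: 0.224
```

```bash
python3 d.py 592 318.3 61
```

```text
shift [-0.0019 -0.0012  0.0094] turn [-0.05 -0.2  -0.14] pos [593.9 317.1  70.4] open 0.224 F [-0.2  0.1 -2.4] q6 2.06 t 21.5
```

>>> arm_command(targets=[{"x":-0.002,"y":-0.001,"z":0.005,"ax":0,"ay":-0.2,"az":0,"grip":1},{"x":0,"y":0,"z":0.003,"ax":0,"ay":0,"az":0,"grip":1},{"x":0,"y":0,"z":0.001,"ax":0,"ay":0,"az":0,"grip":1}])

```text
t: 21.75
tool_pos: [593.0, 318.2, 62.8]
eef_rot: [-3.14, 0.005, -0.003]
wrist_force: [-0.5, -0.6, -3.8]
opening: 0.225
```

```bash
python3 d.py 592 318.3 61
```

```text
shift [-0.001  -0.0001  0.0018] turn [-0.11 -0.11 -0.18] pos [593.  318.2  62.8] open 0.225 F [-0.5 -0.6 -3.8] q6 2.06 t 21.75
```

>>> arm_command(targets=[{"x":-0.001,"y":0,"z":0.002,"ax":0,"ay":0,"az":0,"grip":1},{"x":0,"y":0,"z":0.001,"ax":0,"ay":0,"az":0,"grip":1}])

```text
t: 21.92
tool_pos: [592.6, 318.4, 60.9]
eef_rot: [-3.139, 0.005, -0.005]
wrist_force: [-1.8, -2.6, 5.0]
opening: 0.227
```

>>> arm_command(targets=[{"x":0,"y":0,"z":0,"ax":0,"ay":0,"az":0,"grip":0.74},{"x":0,"y":0,"z":0,"ax":0,"ay":0,"az":0,"grip":0.65},{"x":0,"y":0,"z":0,"ax":0,"ay":0,"az":0,"grip":0.5},{"x":0,"y":0,"z":0,"ax":0,"ay":0,"az":0,"grip":0.5},{"x":0,"y":0,"z":-0.02,"ax":0,"ay":0,"az":0,"grip":0.5},{"x":0,"y":0,"z":-0.04,"ax":0,"ay":0,"az":0,"grip":0.5},{"x":0,"y":0,"z":-0.04,"ax":0,"ay":0,"az":0,"grip":0.5},{"x":0,"y":0.02,"z":-0.02,"ax":0,"ay":0,"az":0,"grip":0.5}])

```text
t: 22.58
tool_pos: [590.3, 299.8, 181.1]
eef_rot: [-3.14, 0.002, 0.003]
wrist_force: [-0.6, -0.2, 1.3]
opening: 0.499
```

>>> arm_command(targets=[{"x":0,"y":0.04,"z":0,"ax":0,"ay":0,"az":0,"grip":0.5},{"x":0,"y":0.04,"z":0,"ax":0,"ay":0,"az":0,"grip":0.5},{"x":0,"y":0.04,"z":0,"ax":0,"ay":0,"az":0,"grip":0.5},{"x":0,"y":0.04,"z":0,"ax":0,"ay":0,"az":0,"grip":0.5},{"x":0,"y":0.04,"z":0,"ax":0,"ay":0,"az":0,"grip":0.5},{"x":0,"y":0.04,"z":0,"ax":0,"ay":0,"az":0,"grip":0.5},{"x":0,"y":0.04,"z":0,"ax":0,"ay":0,"az":0,"grip":0.5},{"x":0,"y":0.02,"z":0,"ax":0,"ay":0,"az":0,"grip":0.5}])

```text
t: 23.25
tool_pos: [595.9, -6.8, 191.0]
eef_rot: [-3.134, -0.011, -0.03]
wrist_force: [0.4, -0.6, -0.3]
opening: 0.499
```

>>> arm_command(targets=[{"x":-0.02,"y":0.03,"z":0,"ax":0,"ay":0,"az":0,"grip":0.5},{"x":-0.02,"y":0.03,"z":0,"ax":0,"ay":0,"az":0,"grip":0.5},{"x":-0.02,"y":0.01,"z":0,"ax":0,"ay":0,"az":0,"grip":0.5},{"x":0,"y":0,"z":0,"ax":0,"ay":0,"az":0,"grip":0.5}])

```text
t: 23.58
tool_pos: [535.3, -85.3, 190.1]
eef_rot: [-3.135, -0.004, -0.036]
wrist_force: [0.4, -0.6, 0.1]
opening: 0.499
```

```bash
python3 pic.py scene 340 140 500 260 5 pics/a14.png;python3 pic.py top 95 180 245 320 4 pics/a15.png; python3 pic.py top 0 0 640 480 1 pics/a16.png
```

```text
[537.3 -84.8 190.6] 23.6333
[538.6 -83.9 190.8] 23.6833
[539.3 -83.2 190.8] 23.7333
```

View pics/a14.png

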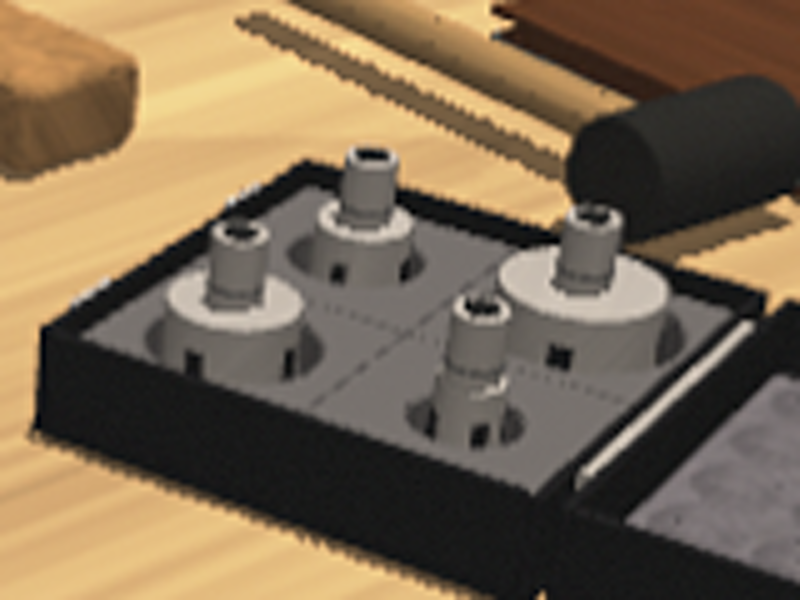

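View pics/a15.png

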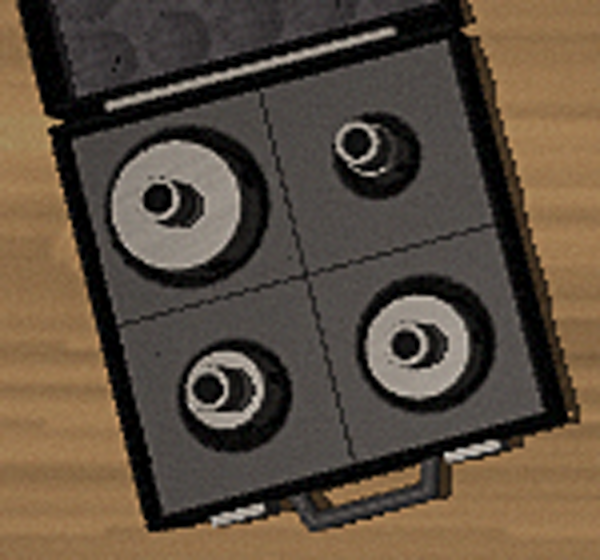

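View pics/a16.png

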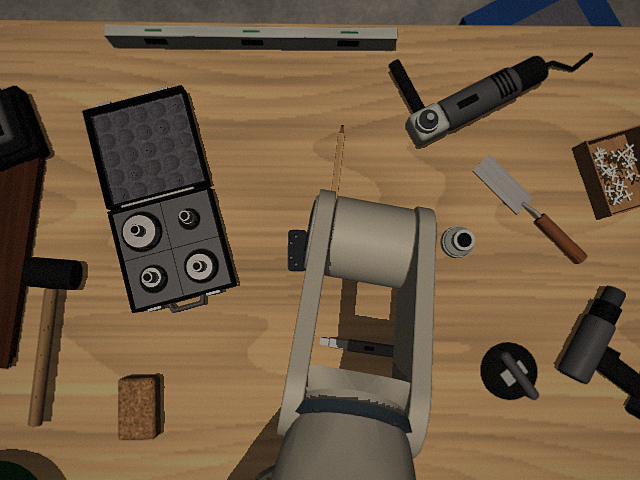

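```bash
python3 - <<'E'
from h import *
c=lambda u,v:((u+.5)/4-.5+95,(v+.5)/4-.5+180)
np.set_printoptions(precision=1,suppress=True)
P=dict(xl=(590.8,318.3),s=(617.6,223.6),m=(496.3,291.5),l=(523,197))
for n,u,v,a,b in [("xl",160,199,175,205),("s",357,143,None,0),("m",210,389,226,392),("l",408,344,418,347)]:
    h=toworld("top",c(u,v),81)[:2]; print(n,"hub",h-P[n], "cup",toworld("top",c(a,b),53)[:2]-P[n] if a else "")
o=monitor.get_obs();print(o["joint_vel"].round(3),o["tool_pos"])
E
python3 pic.py scene 75 180 295 350 3.6 pics/a17.png
```

```text
xl hub [-0.8 -0.7] cup [-0.9  0.8]
s hub [ 0.5 -0.5] cup 
m hub [ 1.9 -0.9] cup [ 0.9 -0.5]
l hub [-2.5 -0.9] cup [-2.9 -0.1]
[ 0.  0. -0.  0. -0.  0.] [539.3 -83.2 190.8]
[539.6 -82.8 190.7] 23.7833
```

View pics/a17.png

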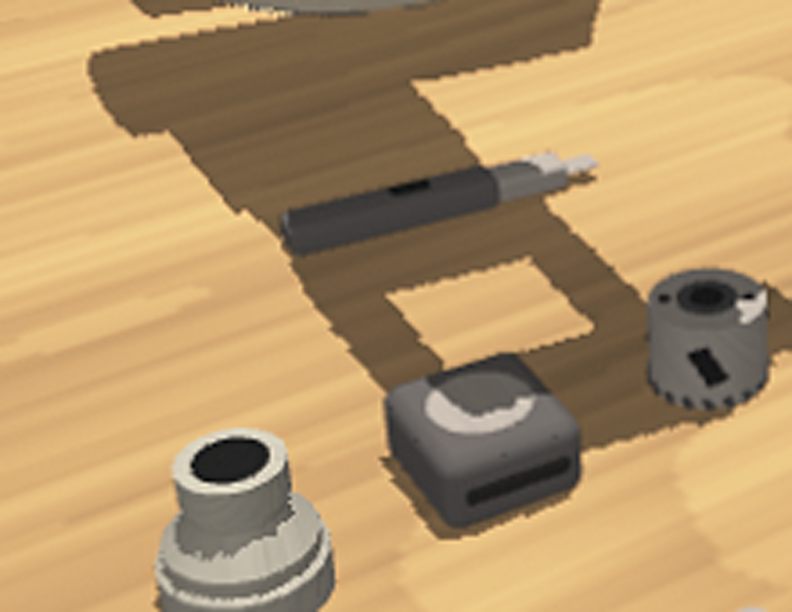

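Hubs and cup tops are within 3 mm of the pocket centres. The hole saw (top at crop 707,297, 20 px crop shift = 72 enlarged px, so it has not moved) and the reducer stand where they were.

```bash
python3 -c "
from h import *
print(workorder.finish_job())"
```

```text
the job is handed in; nothing more can be done
None
```

All four core bits are standing crown down in the pockets for their size, and I handed the job in at about 24 s. I lifted each bit by its hub, lowered it until the wrist force showed it on the pocket floor (up to about 20 N), and only then let go.

- **Placement:** in the last top picture, the bits sit within 3 mm of their pocket centres. The worst is `bit_l`, at about 2.9 mm. For the smallest bit I measured only the hub, not the cup.
- **Upright and seated:** all four look upright in the last pictures. The height of each bit was judged from the force on contact, not measured separately.
- **Hole saw and reducer:** both stand where they were, checked by eye in the last scene picture.
- **Arm:** it ended clear of everything, at rest about 190 mm above the bench.

The first move call was refused for its format, and nothing moved. No check failed or disagreed. The hand-in gives no verdict.

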